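Put a pile of office supplies away into the stock trays

ROBOT

A 6-joint arm with a two-finger parallel gripper is mounted at the origin on the work surface. World frame = base frame: x ahead of the robot, y to its left, z up, the work surface at z = 0. Lengths are in mm, angles in degrees, forces in N, time in s.
With the tool pointing down it reaches from about 350 to 850 mm from the base axis. Payload 8.1 kg.
Tool frame: the origin (TCP) lies at the very end of the fingers, on their centre line; the grasp point (between the pads) lies 19 mm behind it (r.grasp_offset is the distance from the TCP to the grasp point, in mm); z points along the fingers, y is the line along which they close (so a half turn about z gives the same grasp; the last joint's range is limited). The gripper opens to 85 mm and grips with 20 to 120 N. Pads are 22 mm wide; open, the fingers measure 114 mm over their backs; the gripper's body (76 mm by 85 mm) begins 54 mm behind the grasp point. The pads swing forward as they close: fully open they stand 13 mm farther back than shut.
Start: joints at [-71.471, 7.471, 85.268, -0, 87.261, -4.893], TCP at [238.525, -550.555, 231.292] pointing down, gripper open.
Joint ranges: [-169.43, 169.43], [-51.17, 129.36], [1.28, 143.12], [-76.62, 256.62], [0, 156.53], [-152.29, 152.29]. Speed limits (degrees/s): [136.94, 136.94, 159.86, 180, 180, 180].

INTERFACE

Orientations are given as [roll, pitch, yaw] about the fixed x, y, z axes, in that order (R = Rz(yaw) Ry(pitch) Rx(roll)).
In Python, from bench import r gives the robot as it stands.
- The arm moves only by the tool carry_out, never from a script. Its argument "commands" is a list of rows, each an object with "jaw": the finger opening in m, from 0 to 0.0854; "translation": the shift along the tool's x, y, z in m, a list of three; "spin": the turn about the tool's z in rad. A call has exactly 8 rows; each row shifts and turns the commanded pose from where the row before left it, along the tool's axes as they then stand; what a row does not reach is not made up. A row lasts 1/12 s, in which the tool goes at most 41.7 mm and 7.16 degrees, less where a joint would pass 70% of its speed; a pose out of reach is approached as far as the arm can. A call is refused whole if a number of a shift passes 0.0417 or a number of a turn 0.125, either way. A call with a gripper value outside its range is refused whole. The fingers move at their own pace and stop on an object; "squeeze" is the grip in N (left out, the last holds). Time passes only in rows, so rows that do not move let the fingers close, or fill a call up. It gives the time, the measured TCP pose, the force, the opening and the grip force at its end, in the units of the state.
- r.sense(): the state, without advancing time (a new reading comes with each control period).
- r.snapshot(name): name is "scene" or "top" or "wrist"; returns a dict with "pixels" (384x512x3 uint8, blue, green, red), "K" (3x3 intrinsics, pixels), "extrinsics" (4x4, takes a point from camera to world coordinates). Camera axes: x right, y down, z forward; pixel columns grow to the right and rows downward; lengths in mm; the calibration is good to about 2 mm. The wrist camera is an equidistant fisheye: a pixel r from the principal point sees the ray r / f radians off the axis. A picture is of the moment at which its call begins. There is no depth.
- r.hand_in(): hands the job in; it is judged then, once.
Trained networks look in a picture, given as the dict that the camera call returned (one of the last four; its "shot" number tells which), for a name from the list of things; names that differ only in an ending like _2 or _b are one class to them, and where a whole thing is asked for, a point or a joint stands for the part that bears it (a point fixed in the world has none). Each returns a list of dicts, best first, with "score" (0 to 1); they miss things now and then, are a little off and sometimes report something else, mostly with a low value. They report only what shows in the picture. A call takes as long as a camera call. They do not tell look-alikes from the thing itself.
- r.spot_in(picture, target): "xy" ([column, row] in pixels, amid what is visible of it).
- r.regions_of(picture, target): "pixels" (384x512 bool, what is visible of it) and "xy" ([column, row] in pixels, amid what is visible of it).
- r.landmark_of(picture, target): "xy" ([column, row] in pixels: a listed point, or the origin of a listed thing).
The state is a dict: "time": time; "joint_pos": joint angles; "qd": joint speeds; "joint_efforts": joint torques, N m; "tool_pos": TCP position; "tcp_rot": TCP orientation; "ft_force": force on the tool from outside, world axes, zero at the start; "wrist_torque": the same for the moment, N m; "finger_gap": finger opening in mm; "grip_force": force on a finger pad.
Only numpy, scipy, OpenCV 4.12 (cv2) and the standard library are available. Lean on these libraries where they do the work, as an engineer would, in place of code of your own. Each camera call takes 0.05 s, during which the arm holds its last target. There are 200 camera calls.

TASK

Put the pile of supplies away: take it apart and lay each piece flat in the stock tray that already holds its own kind, in the middle of the free space in front of that stock. Line the carton, the note pack and the eraser up square with the tray, lying the same way as the stock there, and do not push or knock over the mug and the pen pot.

Things in the scene. Friction and masses are not known exactly. Their poses are not given: they have to be found in the camera images.
- carton: Brown cardboard carton of staples, a closed box 58 x 90 mm, 30 mm high, 0.16 kg; the bottom piece of the pile, lying on the desk. Origin: centre of its underside; own x across the 58 mm side, y along the 90 mm side, z up.
- notes: Banded pack of three pale note pads, a block 51 x 76 mm, 30 mm high, 0.09 kg; lies on the carton. Origin: centre of its underside; own x across the 51 mm side, y along the 76 mm side, z up.
- roll: Roll of brown kraft paper tape lying flat, 56 mm outside diameter, 19 mm high, with a 26 mm hole through it, 0.05 kg; lies on the note pack. Origin: centre of its underside; z along its axis, up.
- eraser: White block eraser in a grey card sleeve, 22 x 60 mm, 13 mm high, 0.025 kg; lies across the tape roll, top of the pile. Origin: centre of its underside; own x across the 22 mm side, y along the 60 mm side, z up.
- tray_carton: Fixed grey stock tray; at its rear, fixed and square with it, one staple carton (58 x 90 x 30 mm, long side across, centre x = +60). Trays swap places; the stock tells which. 186 mm deep (own x, + to the rear), 120 wide (y); floor 4 mm thick, rim 16 mm above the underside, walls 3 thick. Origin: centre of its underside. Free floor: x = -90 to +31 mm, middle about x = -30, y = 0.
- tray_notes: Fixed grey stock tray; at its rear, fixed and square with it, one note pack (51 x 76 x 30 mm, long side across, centre x = +60). Trays swap places; the stock tells which. 186 mm deep (own x, + to the rear), 120 wide (y); floor 4 mm thick, rim 16 mm above the underside, walls 3 thick. Origin: centre of its underside. Free floor: x = -90 to +34 mm, middle about x = -30, y = 0.
- tray_roll: Fixed grey stock tray; at its rear, fixed and square with it, one tape roll lying flat (56 mm across, 19 high, centre x = +60). Trays swap places; the stock tells which. 186 mm deep (own x, + to the rear), 120 wide (y); floor 4 mm thick, rim 16 mm above the underside, walls 3 thick. Origin: centre of its underside. Free floor: x = -90 to +32 mm, middle about x = -30, y = 0.
- tray_eraser: Fixed grey stock tray; at its rear, fixed and square with it, 3 erasers (22 x 60 x 13 mm, long side across, x = +31, +54, +78). Trays swap places; the stock tells which. 186 mm deep (own x, + to the rear), 120 wide (y); floor 4 mm thick, rim 16 mm above the underside, walls 3 thick. Origin: centre of its underside. Free floor: x = -90 to +20 mm, middle about x = -30, y = 0.
- mug: Empty white mug, 80 mm across, 92 mm high, with a handle on its own +y side; stands loose near the pile. Not to be moved. Origin: centre of its underside.
- penpot: Round black pen pot, 76 mm across, 95 mm high, with pens and pencils standing up to 145 mm; stands loose near the pile. Not to be moved. Origin: centre of its underside.
Mind the look-alikes: they are no part of the job. What is shaped like the carton but blue or pink is not meant.

How it is judged (in metres and radians):
At the end, for the whole second after the job is handed in: Each piece lies flat (0.1 rad) and at rest on the floor of the tray of its own kind, its centre within 18 mm along and 15 mm across the tray of the point 30 mm in front of the tray's centre; carton, notes and eraser within 0.2 rad of square, long side across the tray (x of carton in the frame of tray_carton between -0.048 and -0.012 m and y of carton in the frame of tray_carton between -0.015 and 0.015 m and z of carton in the frame of tray_carton between 0 and 0.008 m and angle between each of carton, notes, roll, eraser's own z axis and vertical below 0.1 rad and angle between the x axis of carton and the x axis of tray_carton, either way round below 0.2 rad and linear speed of each of carton, notes, roll, eraser below 0.02 m/s and x of notes in the frame of tray_notes between -0.048 and -0.012 m and y of notes in the frame of tray_notes between -0.015 and 0.015 m and z of notes in the frame of tray_notes between 0 and 0.008 m and angle between the x axis of notes and the x axis of tray_notes, either way round below 0.2 rad and x of roll in the frame of tray_roll between -0.048 and -0.012 m and y of roll in the frame of tray_roll between -0.015 and 0.015 m and z of roll in the frame of tray_roll between 0 and 0.008 m and x of eraser in the frame of tray_eraser between -0.048 and -0.012 m and y of eraser in the frame of tray_eraser between -0.015 and 0.015 m and z of eraser in the frame of tray_eraser between 0 and 0.008 m and angle between the x axis of eraser and the x axis of tray_eraser, either way round below 0.2 rad); the robot touches nothing.
It fails at once if the mug is pushed out of place or tipped (distance of mug from where it was at the start of the episode above 0.02 m or angle between mug's own z axis and vertical above 0.3 rad).
It fails at once if the pen pot is pushed out of place or tipped (distance of penpot from where it was at the start of the episode above 0.02 m or angle between penpot's own z axis and vertical above 0.3 rad).
It also fails if it takes over 120 s, if anything falls off the work surface, if the arm or the gripper's body presses on something with over 40 N, if the wrist force passes 120 N, or if a joint passes its speed limit or range.

## Working session

There is one attempt and no reset: what is moved stays moved. The work goes in short steps, Python scripts to look and compute and a tool call to move; the robot and the scene stay as the last step left them, time stands still between calls to the robot, and variables do not carry over. Pictures are saved under pics/ and viewed, at most 14 in all, crops included, and the job is handed in when it is done.

Besides the shell and the picture viewer there is one more tool, called after "Emit:" in YAML: its name, and indented under it one key for each argument. carry_out: Moves the arm, as the interface text tells. Its arguments: {"type":"object","properties":{"commands":{"type":"array","items":{"type":"object","properties":{"jaw":{"type":"number"},"translation":{"type":"array","items":{"type":"number"}},"spin":{"type":"number"}}}},"squeeze":{"type":"number"}},"required":["commands"]}

```bash
mkdir -p pics; ls
python3 - <<'E'
from bench import r
import cv2,numpy as np
for n in ("scene","top"):
    p=r.snapshot(n); cv2.imwrite(f"pics/{n}0.png",cv2.resize(p["pixels"],(800,600),interpolation=cv2.INTER_CUBIC))
    print(n,np.round(p["K"],1).tolist(),np.round(p["extrinsics"],3).tolist())
    for t in "carton notes roll eraser tray_carton tray_notes tray_roll tray_eraser mug penpot".split():
        print(t,[(np.round(d["xy"]).tolist(),round(d["score"],2)) for d in r.landmark_of(p,t)][:4],[(np.round(d["xy"]).tolist(),round(d["score"],2),int(d["pixels"].sum())) for d in r.regions_of(p,t)][:4])
print(r.sense())
E
```

```text
pics
scene [[396.9, 0.0, 256.7], [0.0, 396.9, 186.4], [0.0, 0.0, 1.0]] [[0.565, 0.697, -0.442, 946.432], [0.825, -0.468, 0.318, -317.15], [0.015, -0.544, -0.839, 971.327], [0.0, 0.0, 0.0, 1.0]]
carton [([289.0, 117.0], 0.79), ([310.0, 144.0], 0.77), ([279.0, 174.0], 0.73)] [([291.0, 117.0], 0.78, 527), ([307.0, 150.0], 0.73, 240), ([312.0, 140.0], 0.72, 126), ([280.0, 173.0], 0.63, 679)]
notes [([311.0, 143.0], 0.8)] [([308.0, 143.0], 0.7, 230)]
roll [([314.0, 138.0], 0.66), ([308.0, 148.0], 0.19)] [([307.0, 144.0], 0.35, 223)]
eraser [([308.0, 134.0], 0.47)] [([316.0, 131.0], 0.58, 141)]
tray_carton [([356.0, 207.0], 0.55)] [([362.0, 210.0], 0.93, 2655)]
tray_notes [([318.0, 236.0], 0.58)] [([319.0, 237.0], 0.91, 2949)]
tray_roll [([280.0, 265.0], 0.71)] [([277.0, 267.0], 0.6, 3364)]
tray_eraser [([232.0, 301.0], 0.96), ([278.0, 267.0], 0.57)] [([234.0, 301.0], 0.76, 3883)]
mug [([160.0, 228.0], 0.91), ([243.0, 203.0], 0.4)] [([155.0, 222.0], 0.93, 1253)]
penpot [([242.0, 203.0], 0.78)] [([243.0, 191.0], 0.67, 980), ([155.0, 220.0], 0.19, 1176)]
top [[365.4, 0.0, 253.1], [0.0, 365.4
[... 1014 characters left out ...]
, 953)]
{'time': 2.1, 'joint_pos': array([-7.14735328e+01,  7.47242816e+00,  8.52666917e+01, -7.12675533e-04,
        8.72615168e+01, -4.89395302e+00]), 'qd': array([-0.08958697,  0.14866925, -0.05166038,  0.14746768,  0.02710058,
        0.11149817]), 'joint_efforts': array([-7.96329805e-04, -5.69306087e+01, -5.00852644e+01, -1.35268965e-04,
        1.34636666e-03, -2.79248309e-05]), 'tool_pos': array([ 238.49562329, -550.57314274,  231.2896897 ]), 'tcp_rot': array([-1.79999305e+02,  6.54947833e-04,  2.34204543e+01]), 'ft_force': array([ 0.01005691, -0.3743847 , -0.83590046]), 'wrist_torque': array([ 0.04821477, -0.04672061, -0.00799394]), 'grip_force': 0.0, 'finger_gap': 85.25130555756282}
```

View pictures.

View pics/scene0.png

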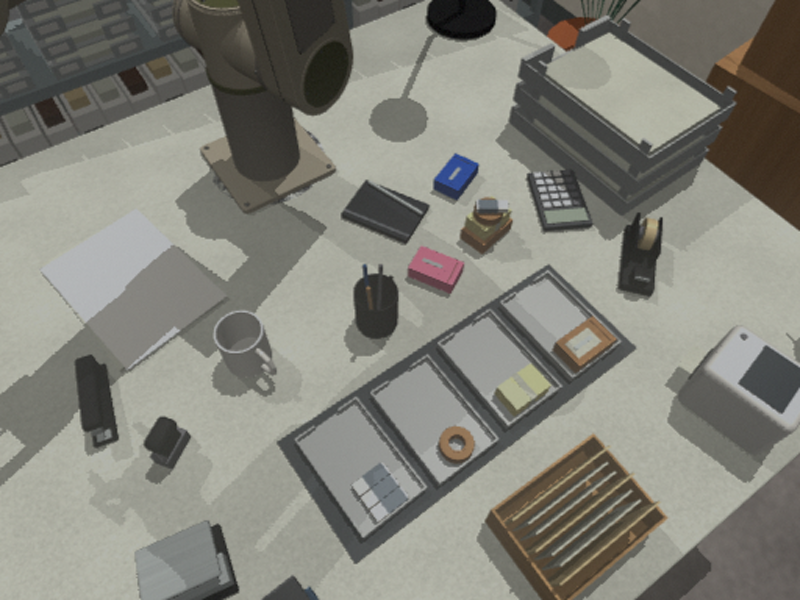

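View pics/top0.png

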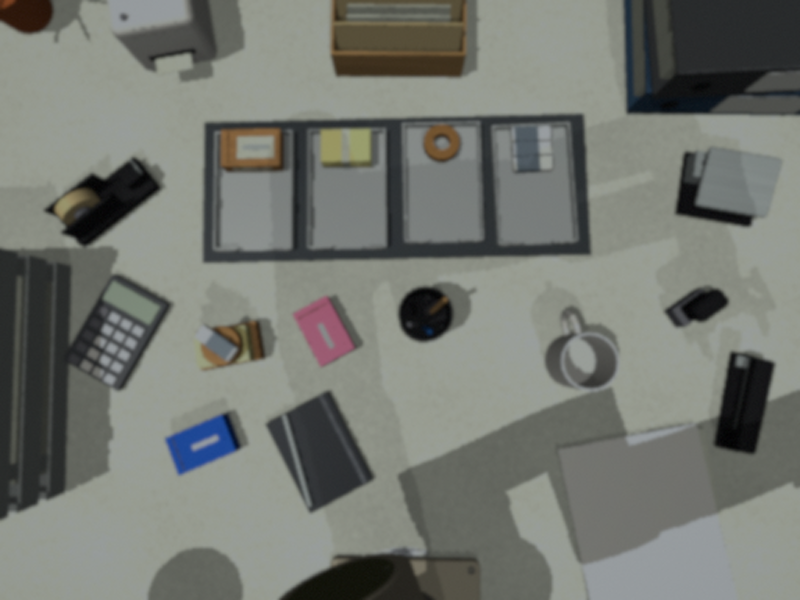

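```bash
cat > h.py <<'E'
from bench import r
import cv2,numpy as np
def ray(p,uv):
    K=np.array(p["K"]);E=np.array(p["extrinsics"]);uv=np.atleast_2d(uv).astype(float)
    a=np.c_[(uv[:,0]-K[0,2])/K[0,0],(uv[:,1]-K[1,2])/K[1,1]]
    if p.get("fish"):
        t=np.linalg.norm(a,axis=1)+1e-12; d=np.c_[a*(np.sin(t)/t)[:,None],np.cos(t)]
    else: d=np.c_[a,np.ones(len(a))]
    d=d@E[:3,:3].T
    return E[:3,3],d/np.linalg.norm(d,axis=1,keepdims=True)
def onz(p,uv,z):
    o,d=ray(p,uv); return o+d*((z-o[2])/d[:,2])[:,None]
def proj(p,X):
    K=np.array(p["K"]);E=np.array(p["extrinsics"]);c=(np.atleast_2d(X)-E[:3,3])@E[:3,:3]
    if p.get("fish"):
        n=np.linalg.norm(c[:,:2],axis=1)+1e-12; a=c[:,:2]*(np.arctan2(n,c[:,2])/n)[:,None]
    else: a=c[:,:2]/c[:,2:]
    return a*[K[0,0],K[1,1]]+K[:2,2]
def tri(ps,uvs):
    A=np.zeros((3,3));b=np.zeros(3)
    for p,uv in zip(ps,uvs):
        o,d=ray(p,uv);P=np.eye(3)-np.outer(d[0],d[0]);A+=P;b+=P@o
    X=np.linalg.solve(A,b)
    return X,[float(np.linalg.norm(np.cross(ray(p,u)[1][0],X-ray(p,u)[0]))) for p,u in zip(ps,uvs)]
def snap(n):
    p=dict(r.snapshot(n)); p["fish"]=n=="wrist"; return p
E
python3 - <<'E'
from h import *
ps=[snap("scene"),snap("top")]
for t in "carton notes roll eraser tray_carton tray_notes tray_roll tray_eraser mug penpot".split():
    L=[r.landmark_of(p,t) for p in ps]
    # best pair
    best=None
    for a in L[0][:3]:
        for b in L[1][:4]:
            X,e=tri(ps,[a["xy"],b["xy"]]); 
            if best is None or e[0]<best[1][0]: best=(X,e)
    print(t,best and (np.round(best[0]),np.round(best[1],1)))
# trays: region min-area rect on z=16 plane from top
for t in "tray_carton tray_notes tray_roll tray_eraser".split():
    d=r.regions_of(ps[1],t)[0]; ys,xs=np.nonzero(d["pixels"]); X=onz(ps[1],np.c_[xs,ys],16)
    print(t,cv2.minAreaRect(X[:,:2].astype(np.float32)))
d=r.regions_of(ps[1],"eraser")[0];ys,xs=np.nonzero(d["pixels"]); print(cv2.minAreaRect(onz(ps[1],np.c_[xs,ys],92)[:,:2].astype(np.float32)))
p=snap("wrist"); print(p["K"],np.round(p["extrinsics"],2))
cv2.imwrite("pics/w0.png",p["pixels"])
E
```

```text
carton (array([413., 250.,  36.]), array([1.7, 1.7]))
notes (array([418., 266.,  45.]), array([4.4, 4.4]))
roll (array([413., 268.,  44.]), array([0.1, 0.1]))
eraser (array([419., 258.,  80.]), array([2.7, 2.7]))
tray_carton (array([658., 238.,   6.]), array([3., 3.]))
tray_notes (array([660.,  98.,  -4.]), array([5., 5.]))
tray_roll (array([676., -46.,  16.]), array([2.2, 2.2]))
tray_eraser (array([ 672., -193.,   -8.]), array([0.5, 0.5]))
mug (array([ 396., -247.,   -1.]), array([1.4, 1.4]))
penpot (array([456., -17., -13.]), array([1., 1.]))
tray_carton ((656.9436645507812, 238.03878784179688), (193.88909912109375, 125.11168670654297), 2.53298282623291)
tray_notes ((660.1483764648438, 96.07472229003906), (187.50689697265625, 121.5078353881836), 0.9057619571685791)
tray_roll ((414.5780029296875, 276.8771057128906), (55.61570739746094, 60.595462799072266), 46.97146224975586)
tray_eraser ((670.7142333984375, -191.3678436279297), (189.84657287597656, 123.59016418457031), 3.0263400077819824)
((419.4079895019531, 261.6202392578125), (63.09074783325195, 26.551244735717773), 54.660701751708984)
[[297.31863964   0.         256.16834421]
 [  0.         297.31863964 193.92467786]
 [  0.           0.           1.        ]] [[ 4.0000e-01 -8.8000e-01 -2.6000e-01  3.0338e+02]
 [-9.2000e-01 -3.8000e-01 -1.1000e-01 -5.2291e+02]
 [ 0.0000e+00  2.8000e-01 -9.6000e-01  3.7210e+02]
 [ 0.0000e+00  0.0000e+00  0.0000e+00  1.0000e+00]]
```

```bash
cat > plan.py <<'E'
from h import *
import json
def plan(wps,start=None,maxd=.040,maxa=.12):
    """wps: (x,y,z,yaw_deg,jaw_m[,pause_rows]); prints carry_out row groups"""
    s=r.sense(); 
    if start is None: start=list(s["tool_pos"])+[s["tcp_rot"][2]]
    cur=np.array(start,float); rows=[]
    for w in wps:
        T=np.array(w[:4],float); jaw=w[4]; pause=w[5] if len(w)>5 else 0
        dyaw=(T[3]-cur[3]+180)%360-180
        n=max(int(np.ceil(np.linalg.norm(T[:3]-cur[:3])/1000/maxd-1e-6)),int(np.ceil(np.radians(abs(dyaw))/maxa)))
        c0=cur.copy()
        for i in range(1,n+1):
            g=c0[:3]+(T[:3]-c0[:3])*i/n; gy=c0[3]+dyaw*i/n
            d=g-cur[:3]; y=np.radians(cur[3]); c,s_=np.cos(y),np.sin(y)
            t=np.round(np.array([c*d[0]+s_*d[1],s_*d[0]-c*d[1],-d[2]])/1000,3 if n>1 and i<n else 4)
            sp=round(-np.radians(gy-cur[3]),3)
            cur[:3]+=1000*np.array([c*t[0]+s_*t[1],s_*t[0]-c*t[1],-t[2]]); cur[3]-=np.degrees(sp)
            rows.append(dict(jaw=jaw,translation=t.tolist(),spin=sp))
        rows+=[dict(jaw=jaw,translation=[0,0,0],spin=0)]*pause
    while len(rows)%8: rows.append(dict(jaw=rows[-1]["jaw"],translation=[0,0,0],spin=0))
    for i in range(0,len(rows),8): print(json.dumps(rows[i:i+8]).replace('"translation"','"translation"'))
    print("end",np.round(cur,1))
E
python3 -c "
from plan import *
plan([(540,-150,231,55,.085),(417,260,231,55,.085)])"
```

```text
[{"jaw": 0.085, "translation": [0.034, -0.019, 0.0], "spin": -0.042}, {"jaw": 0.085, "translation": [0.034, -0.018, 0.0], "spin": -0.043}, {"jaw": 0.085, "translation": [0.035, -0.016, 0.0], "spin": -0.042}, {"jaw": 0.085, "translation": [0.036, -0.015, 0.0], "spin": -0.043}, {"jaw": 0.085, "translation": [0.036, -0.013, 0.0], "spin": -0.042}, {"jaw": 0.085, "translation": [0.037, -0.011, 0.0], "spin": -0.042}, {"jaw": 0.085, "translation": [0.037, -0.01, 0.0], "spin": -0.043}, {"jaw": 0.085, "translation": [0.037, -0.009, 0.0], "spin": -0.042}]
[{"jaw": 0.085, "translation": [0.038, -0.006, 0.0], "spin": -0.043}, {"jaw": 0.085, "translation": [0.039, -0.006, 0.0], "spin": -0.042}, {"jaw": 0.085, "translation": [0.038, -0.003, 0.0], "spin": -0.042}, {"jaw": 0.085, "translation": [0.039, -0.002, 0.0], "spin": -0.043}, {"jaw": 0.085, "translation": [0.0381, -0.0005, 0.0003], "spin": -0.042}, {"jaw": 0.085, "translation": [0.024, -0.031, 0.0], "spin": -0.0}, {"jaw": 0.085, "translation": [0.024, -0.03, 0.0], "spin": -0.0}, {"jaw": 0.085, "translation": [0.024, -0.031, 0.0], "spin": -0.0}]
[{"jaw": 0.085, "translation": [0.024, -0.03, 0.0], "spin": -0.0}, {"jaw": 0.085, "translation": [0.025, -0.031, 0.0], "spin": -0.0}, {"jaw": 0.085, "translation": [0.024, -0.03, 0.0], "spin": -0.0}, {"jaw": 0.085, "translation": [0.024, -0.031, 0.0], "spin": -0.0}, {"jaw": 0.085, "translation": [0.024, -0.03, 0.0], "spin": -0.0}, {"jaw": 0.085, "translation": [0.024, -0.031, 0.0], "spin": -0.0}, {"jaw": 0.085, "translation": [0.024, -0.03, 0.0], "spin": -0.0}, {"jaw": 0.085, "translation": [0.0242, -0.031, 0.0], "spin": -0.0}]
end [417. 260. 231.  55.]
```

Emit:
carry_out:
  commands:
    - {"jaw":0.085,"translation":[0.034,-0.019,0],"spin":-0.042}
    - {"jaw":0.085,"translation":[0.034,-0.018,0],"spin":-0.043}
    - {"jaw":0.085,"translation":[0.035,-0.016,0],"spin":-0.042}
    - {"jaw":0.085,"translation":[0.036,-0.015,0],"spin":-0.043}
    - {"jaw":0.085,"translation":[0.036,-0.013,0],"spin":-0.042}
    - {"jaw":0.085,"translation":[0.037,-0.011,0],"spin":-0.042}
    - {"jaw":0.085,"translation":[0.037,-0.01,0],"spin":-0.043}
    - {"jaw":0.085,"translation":[0.037,-0.009,0],"spin":-0.042}
  squeeze: 40

```text
time: 4.17
tool_pos: [424.4, -302.5, 231.5]
tcp_rot: [180.0, -0.0, 43.0]
ft_force: [0.9, 0.3, 0.5]
finger_gap: 85.1
grip_force: 0.0
```

Emit:
carry_out:
  commands:
    - {"jaw":0.085,"translation":[0.038,-0.006,0],"spin":-0.043}
    - {"jaw":0.085,"translation":[0.039,-0.006,0],"spin":-0.042}
    - {"jaw":0.085,"translation":[0.038,-0.003,0],"spin":-0.042}
    - {"jaw":0.085,"translation":[0.039,-0.002,0],"spin":-0.043}
    - {"jaw":0.085,"translation":[0.038,-0.001,0],"spin":-0.042}
    - {"jaw":0.085,"translation":[0.024,-0.031,0],"spin":0}
    - {"jaw":0.085,"translation":[0.024,-0.03,0],"spin":0}
    - {"jaw":0.085,"translation":[0.024,-0.031,0],"spin":0}

```text
time: 4.83
tool_pos: [505.1, -36.4, 230.6]
tcp_rot: [-179.9, 0.0, 55.0]
ft_force: [0.5, 0.4, 0.4]
finger_gap: 84.7
grip_force: 0.0
```

Emit:
carry_out:
  commands:
    - {"jaw":0.085,"translation":[0.024,-0.03,0],"spin":0}
    - {"jaw":0.085,"translation":[0.025,-0.031,0],"spin":0}
    - {"jaw":0.085,"translation":[0.024,-0.03,0],"spin":0}
    - {"jaw":0.085,"translation":[0.024,-0.031,0],"spin":0}
    - {"jaw":0.085,"translation":[0.024,-0.03,0],"spin":0}
    - {"jaw":0.085,"translation":[0.024,-0.031,0],"spin":0}
    - {"jaw":0.085,"translation":[0.024,-0.03,0],"spin":0}
    - {"jaw":0.085,"translation":[0.024,-0.031,0],"spin":0}

```text
time: 5.5
tool_pos: [415.6, 261.7, 231.7]
tcp_rot: [180.0, -0.0, 55.0]
ft_force: [0.9, 0.2, 0.0]
finger_gap: 85.0
grip_force: 0.0
```

Run:
```python
from h import *
p=snap("wrist"); im=p["pixels"]
s=r.sense(); print(s["tool_pos"],s["tcp_rot"],np.round(p["extrinsics"],3).tolist(), proj(p,s["tool_pos"]))
vis=im.copy()
Z=dict(eraser=92,roll=79,notes=60,carton=30)
for t in Z:
    L=r.regions_of(p,t)
    for d in L[:2]:
        ys,xs=np.nonzero(d["pixels"]); X=onz(p,np.c_[xs,ys],Z[t])
        print(t,round(d["score"],2),np.round(d["xy"]),len(xs),np.round(np.concatenate([np.ravel(v) for v in cv2.minAreaRect(X[:,:2].astype(np.float32))]),1))
c=im[100:370,80:440]
cv2.imwrite("pics/w1.png",cv2.resize(im,(800,600),interpolation=cv2.INTER_CUBIC))
```

```text
[412.99207161 267.81878773 231.59850218] [-179.81751416   -0.18241919   55.20421779] [[0.819, -0.551, -0.161, 455.841], [-0.574, -0.786, -0.229, 319.355], [0.0, 0.28, -0.96, 372.513], [0.0, 0.0, 0.0, 1.0]] [[245.59062228 241.0999083 ]]
eraser 0.93 [259. 177.] 1395 [418.8 265.9  60.8  22.4  55.5]
roll 0.73 [491. 287.] 2178 [621.9 -95.3 115.4 115.7   3.5]
roll 0.57 [244. 179.] 1131 [415.  262.1  48.1  54.2  55. ]
notes 0.74 [492. 288.] 2155 [ 627.7 -120.2  127.5  120.3   87.8]
notes 0.59 [237. 154.] 1037 [413.7 266.7  52.7  76.7   9.9]
carton 0.88 [328. 236.] 3019 [437.5 131.1  94.5  67.8  29.6]
carton 0.62 [148. 206.] 3337 [276.6 301.8  71.7  91.7  22.7]
```

View pics/w1.png

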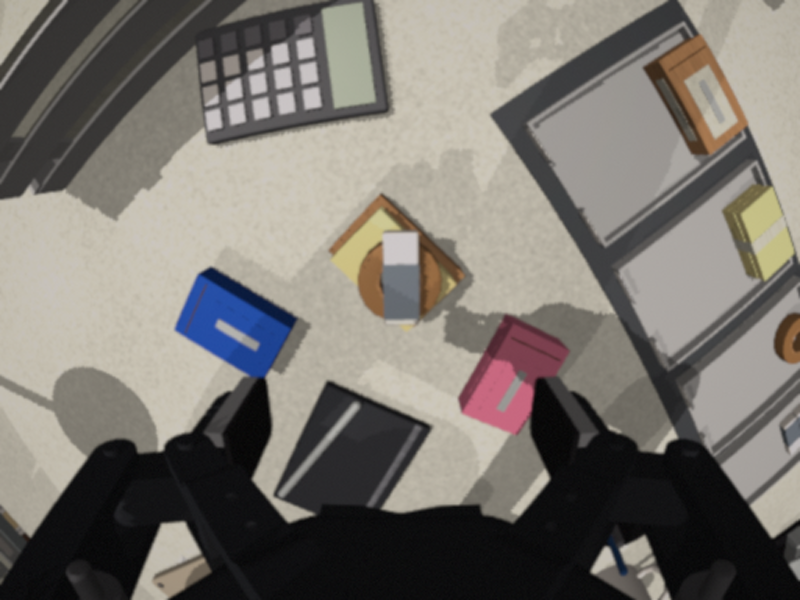

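Emit:
carry_out:
  commands:
    - {"jaw":0.05,"translation":[0.002,0.006,0.025],"spin":0}
    - {"jaw":0.05,"translation":[0,0,0.025],"spin":0}
    - {"jaw":0.05,"translation":[0,0,0.025],"spin":0}
    - {"jaw":0.05,"translation":[0,0,0.025],"spin":0}
    - {"jaw":0.05,"translation":[0,0,0],"spin":0}
    - {"jaw":0.05,"translation":[0,0,0],"spin":0}
    - {"jaw":0.05,"translation":[0,0,0],"spin":0}
    - {"jaw":0.05,"translation":[0,0,0],"spin":0}

```text
time: 6.42
tool_pos: [424.1, 258.4, 133.6]
tcp_rot: [179.9, -0.2, 54.9]
ft_force: [-0.2, 0.3, 0.4]
finger_gap: 50.2
grip_force: 0.0
```

```bash
cat > look.py <<'E'
from h import *
Z=dict(eraser=92,roll=79,notes=60,carton=30)
def look(ts,name,crop=None,zs=Z,k=2):
    p=snap("wrist"); s=r.sense(); print(np.round(s["tool_pos"],1),np.round(s["tcp_rot"],1),round(float(s["finger_gap"]),1))
    for t in ts:
        for d in r.regions_of(p,t)[:k]:
            ys,xs=np.nonzero(d["pixels"]); X=onz(p,np.c_[xs,ys],zs[t])
            print(t,round(d["score"],2),np.round(d["xy"]),len(xs),np.round(np.concatenate([np.ravel(v) for v in cv2.minAreaRect(X[:,:2].astype(np.float32))]),1), "circ",np.round(np.ravel(cv2.minEnclosingCircle(X[:,:2].astype(np.float32))[0]),1))
    cv2.imwrite(name,cv2.resize(p["pixels"],(800,600),interpolation=cv2.INTER_CUBIC))
    return p
E
python3 -c "
from look import *
look(Z,'pics/w2.png')"
```

```text
[424.  258.6 133.6] [179.9  -0.2  55. ] 50.1
roll 0.66 [260. 212.] 2103 [415.8 263.6  49.2  54.3  56.8] circ [415.8 263.6]
notes 0.96 [219. 177.] 2000 [415.8 267.3  54.2  76.7  12.7] circ [414.3 268.3]
carton 0.77 [251. 164.] 1529 [416.9 266.4  60.7  88.7  12.3] circ [415.6 266.2]
carton 0.74 [114. 236.] 4784 [278.8 302.2  74.4  90.9  23.5] circ [279.3 302.3]
```

View pics/w2.png

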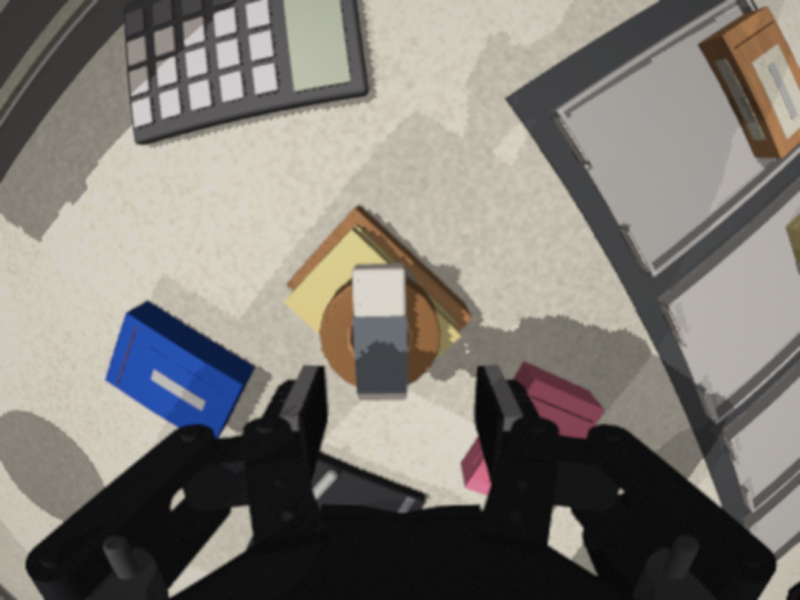

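```bash
python3 -c "
from look import *
p=look(['eraser','roll'],'pics/w3.png')
s=np.array([[353,268],[406,268],[408,390],[357,390]])*.64
for z in (90,92): 
  X=onz(p,s,z)[:,:2]; print(X.round(1).tolist(),X.mean(0),np.linalg.norm(X-np.roll(X,1,0),axis=1))
q=snap('top'); d=r.regions_of(q,'eraser')[:1]
for t in ('eraser','roll'):
  for P in (p,q):
    for d in r.landmark_of(P,t)[:1]: print(t,d['xy'],d['score'],onz(P,d['xy'],79 if t=='eraser' else 60))
a=[r.landmark_of(P,'eraser') for P in (p,q)]
if all(a): print(tri([p,q],[a[0][0]['xy'],a[1][0]['xy']]))
"
```

```text
[422.8 258.5 132. ] [ 1.8e+02 -1.0e-01  5.5e+01] 49.5
eraser 0.85 [246. 214.] 2940 [418.8 265.8  61.2  22.7  55.4] circ [419.2 265.2]
roll 0.81 [261. 212.] 2260 [416.  263.7  50.3  54.8  55.2] circ [416.2 263. ]
[[425.4, 295.4], [442.9, 283.0], [412.5, 237.8], [394.0, 250.6]] [418.74356161 266.69135164] [54.70924225 21.40644703 54.55455357 22.4935747 ]
[[425.9, 295.6], [443.2, 283.4], [413.1, 238.6], [394.8, 251.3]] [419.22838566 267.23047548] [54.11204434 21.17277746 53.95904422 22.24803821]
eraser [248.7, 209.5] 0.77 [[420.12314781 263.50553017  79.        ]]
eraser [141.5, 216.0] 0.48 [[425.22013968 259.83593464  79.        ]]
roll [142.3, 223.3] 0.53 [[409.33962786 263.37755833  60.        ]]
(array([422.46504009, 261.81822606,  76.6281395 ]), [3.0338320250602466, 3.033832025060297])
```

Emit:
carry_out:
  commands:
    - {"jaw":0.05,"translation":[0.004,-0.0075,0.02],"spin":0}
    - {"jaw":0.05,"translation":[0,0,0.02],"spin":0}
    - {"jaw":0.05,"translation":[0,0,0.01],"spin":0}
    - {"jaw":0.05,"translation":[0,0,0],"spin":0}
    - {"jaw":0.05,"translation":[0,0,0],"spin":0}
    - {"jaw":0.05,"translation":[0,0,0],"spin":0}
    - {"jaw":0.05,"translation":[0,0,0],"spin":0}
    - {"jaw":0.05,"translation":[0,0,0],"spin":0}
  squeeze: 30

```text
time: 7.88
tool_pos: [419.5, 266.1, 82.6]
tcp_rot: [179.9, -0.1, 55.0]
ft_force: [0.4, 1.2, 0.1]
finger_gap: 49.7
grip_force: 0.0
```

Emit:
carry_out:
  commands:
    - {"jaw":0.015,"translation":[0,0,0.001],"spin":0}
    - {"jaw":0.015,"translation":[0,0,0],"spin":0}
    - {"jaw":0.015,"translation":[0,0,0],"spin":0}
    - {"jaw":0.015,"translation":[0,0,0],"spin":0}
    - {"jaw":0.015,"translation":[0,0,0],"spin":0}
    - {"jaw":0.015,"translation":[0,0,0],"spin":0}
    - {"jaw":0.015,"translation":[0,0,-0.01],"spin":0}
    - {"jaw":0.015,"translation":[0,0,-0.03],"spin":0}

```text
time: 8.55
tool_pos: [415.1, 264.1, 116.2]
tcp_rot: [-179.7, 0.5, 55.0]
ft_force: [-0.9, -0.7, -0.6]
finger_gap: 20.8
grip_force: 29.8
```

Emit:
carry_out:
  commands:
    - {"jaw":0.015,"translation":[0,0,-0.038],"spin":0}
    - {"jaw":0.015,"translation":[0,0,-0.038],"spin":0}
    - {"jaw":0.015,"translation":[0,0,-0.03],"spin":0}
    - {"jaw":0.015,"translation":[0,0,0],"spin":0}
    - {"jaw":0.015,"translation":[0,0,0],"spin":0}
    - {"jaw":0.015,"translation":[0,0,0],"spin":0}
    - {"jaw":0.015,"translation":[0,0,0],"spin":0}
    - {"jaw":0.015,"translation":[0,0,0],"spin":0}

```text
time: 9.22
tool_pos: [417.6, 265.3, 224.5]
tcp_rot: [-179.9, 0.2, 55.0]
ft_force: [-0.7, -0.0, -1.3]
finger_gap: 21.2
grip_force: 29.9
```

```bash
python3 -c "
from look import *
p=look(['roll','notes','carton'],'pics/w4.png')
s=r.sense(); print(s['grip_force'])
"
```

```text
[417.8 265.4 224.6] [-179.9    0.2   55. ] 21.4
roll 0.96 [256. 173.] 1394 [419.1 268.3  40.7  54.   55. ] circ [415.8 262.8]
notes 0.87 [240. 157.] 1502 [413.8 266.8  53.7  75.3  10.7] circ [413.4 268. ]
notes 0.48 [254. 171.] 1373 [416.5 264.7  43.4  57.6  55. ] circ [412.5 258.7]
carton 0.89 [149. 210.] 3249 [276.9 302.2  69.2  89.4  23.2] circ [277.3 301.4]
carton 0.83 [258. 151.] 752 [430.5 280.3  50.9 102.3  42.6] circ [415.1 266.1]
29.8525670170784
```

View pics/w4.png

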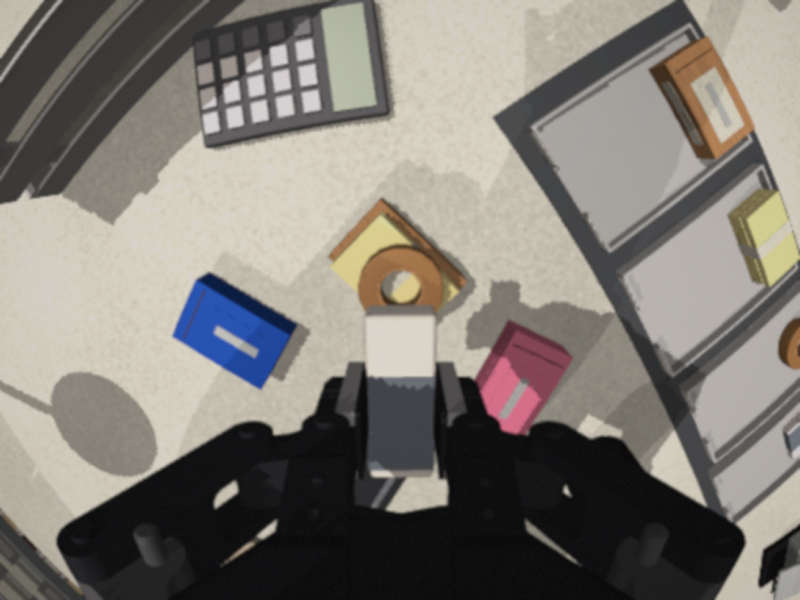

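```bash
python3 -c "
from plan import *
plan([(641,-192,222,92,.015,3)])"
```

```text
[{"jaw": 0.015, "translation": [-0.019, 0.034, 0.0], "spin": -0.05}, {"jaw": 0.015, "translation": [-0.021, 0.033, 0.001], "spin": -0.049}, {"jaw": 0.015, "translation": [-0.022, 0.033, -0.0], "spin": -0.05}, {"jaw": 0.015, "translation": [-0.024, 0.031, 0.0], "spin": -0.05}, {"jaw": 0.015, "translation": [-0.025, 0.03, 0.0], "spin": -0.049}, {"jaw": 0.015, "translation": [-0.027, 0.028, 0.001], "spin": -0.05}, {"jaw": 0.015, "translation": [-0.028, 0.027, -0.0], "spin": -0.05}, {"jaw": 0.015, "translation": [-0.03, 0.026, 0.0], "spin": -0.049}]
[{"jaw": 0.015, "translation": [-0.031, 0.024, 0.0], "spin": -0.05}, {"jaw": 0.015, "translation": [-0.031, 0.023, 0.001], "spin": -0.05}, {"jaw": 0.015, "translation": [-0.033, 0.021, -0.0], "spin": -0.05}, {"jaw": 0.015, "translation": [-0.034, 0.019, 0.0], "spin": -0.049}, {"jaw": 0.015, "translation": [-0.0354, 0.0177, 0.0004], "spin": -0.05}, {"jaw": 0.015, "translation": [0, 0, 0], "spin": 0}, {"jaw": 0.015, "translation": [0, 0, 0], "spin": 0}, {"jaw": 0.015, "translation": [0, 0, 0], "spin": 0}]
end [ 641. -192.  222.   92.]
```

Emit:
carry_out:
  commands:
    - {"jaw":0.015,"translation":[-0.019,0.034,0],"spin":-0.05}
    - {"jaw":0.015,"translation":[-0.021,0.033,0.001],"spin":-0.049}
    - {"jaw":0.015,"translation":[-0.022,0.033,0],"spin":-0.05}
    - {"jaw":0.015,"translation":[-0.024,0.031,0],"spin":-0.05}
    - {"jaw":0.015,"translation":[-0.025,0.03,0],"spin":-0.049}
    - {"jaw":0.015,"translation":[-0.027,0.028,0.001],"spin":-0.05}
    - {"jaw":0.015,"translation":[-0.028,0.027,0],"spin":-0.05}
    - {"jaw":0.015,"translation":[-0.03,0.026,0],"spin":-0.049}

```text
time: 10.08
tool_pos: [556.2, -17.8, 224.0]
tcp_rot: [-180.0, -0.0, 77.9]
ft_force: [0.5, 0.3, 0.6]
finger_gap: 21.1
grip_force: 29.8
```

Emit:
carry_out:
  commands:
    - {"jaw":0.015,"translation":[-0.031,0.024,0],"spin":-0.05}
    - {"jaw":0.015,"translation":[-0.031,0.023,0.001],"spin":-0.05}
    - {"jaw":0.015,"translation":[-0.033,0.021,0],"spin":-0.05}
    - {"jaw":0.015,"translation":[-0.034,0.019,0],"spin":-0.049}
    - {"jaw":0.015,"translation":[-0.0355,0.0175,0],"spin":-0.05}
    - {"jaw":0.015,"translation":[0,0,0],"spin":0}
    - {"jaw":0.015,"translation":[0,0,0],"spin":0}
    - {"jaw":0.015,"translation":[0,0,0],"spin":0}

```text
time: 10.75
tool_pos: [640.9, -191.7, 222.4]
tcp_rot: [-179.9, -0.1, 91.9]
ft_force: [-1.2, 0.7, -0.3]
finger_gap: 21.3
grip_force: 29.9
```

```bash
python3 -c "
from look import *
T=['tray_carton','tray_notes','tray_roll','tray_eraser']
p=look(T,'pics/w5.png',zs={t:16 for t in T},k=1)
for t in T: print(t,[(np.round(d['xy'],1),round(d['score'],2),onz(p,d['xy'],0)[0].round(1)) for d in r.landmark_of(p,t)[:1]])
"
```

```text
[ 640.9 -191.   223. ] [-180.   -0.   92.] 21.5
tray_roll 0.98 [284.  55.] 15606 [669.9 -50.4 190.8 123.7   2.1] circ [669.9 -50.7]
tray_eraser 0.94 [285. 161.] 13879 [ 668.3 -191.8  190.4  122.3    2.9] circ [ 668.  -191.6]
tray_carton [(array([286.3,  55.7]), 0.66, array([671.4, -53. ,   0. ]))]
tray_notes []
tray_roll [(array([285.5,  53.2]), 0.57, array([670.3, -49.9,   0. ]))]
tray_eraser [(array([279.9, 164.4]), 0.71, array([ 669.2, -187.9,    0. ]))]
```

View pics/w5.png

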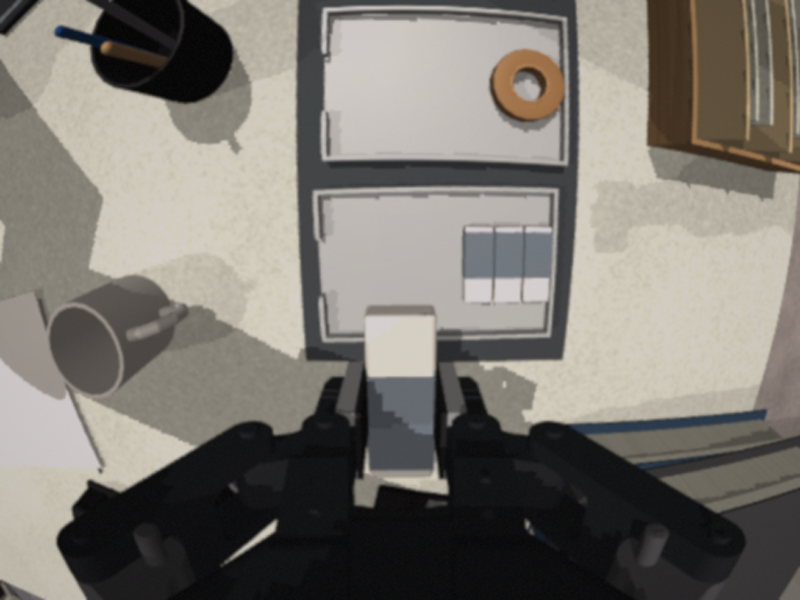

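```bash
python3 -c "
from h import *
p=snap('wrist')
for z,s in ((16,[[313,189],[559,188],[553,338],[319,342]]),(17,[[463,226],[551,226],[550,302],[463,302]]),(16,[[321,8],[567,16],[568,164],[321,159]])):
  X=onz(p,np.array(s)*.64,z)[:,:2]; d=X[1]-X[0]; print(X.round(1).tolist(),X.mean(0).round(1),np.linalg.norm(X-np.roll(X,1,0),axis=1).round(1),np.degrees(np.arctan2(d[1],d[0])))
print(onz(p,np.array([[527,85]])*.64,19))
q=r.sense();print(q['tool_pos'],q['tcp_rot'])
"
```

```text
[[573.0, -135.7], [760.9, -125.9], [769.7, -248.5], [576.9, -258.0]] [ 670.1 -192. ] [122.3 188.2 122.9 193. ] 2.9918022118317262
[[686.8, -160.2], [756.4, -156.0], [762.4, -217.3], [690.8, -219.8]] [ 724.1 -188.3] [59.7 69.7 61.6 71.7] 3.4666443436697025
[[573.8, 6.7], [763.2, 14.4], [767.1, -106.5], [578.7, -113.0]] [670.7 -49.6] [119.8 189.5 121.  188.5] 2.3369342207985393
[[730.31248381 -48.8596824   19.        ]]
[ 641.20745448 -191.44893478  223.63185933] [1.79976403e+02 1.06513672e-02 9.20356689e+01]
```

Emit:
carry_out:
  commands:
    - {"jaw":0.015,"translation":[-0.001,-0.001,0.038],"spin":0}
    - {"jaw":0.015,"translation":[0,0,0.038],"spin":0}
    - {"jaw":0.015,"translation":[0,0,0.038],"spin":0}
    - {"jaw":0.015,"translation":[0,0,0.038],"spin":0}
    - {"jaw":0.015,"translation":[0,0,0.03],"spin":0}
    - {"jaw":0.015,"translation":[0,0,0.02],"spin":0}
    - {"jaw":0.015,"translation":[0,0,0.01],"spin":0}
    - {"jaw":0.015,"translation":[0,0,0],"spin":0}

```text
time: 11.92
tool_pos: [639.1, -192.4, 9.7]
tcp_rot: [-179.8, -0.1, 92.0]
ft_force: [-0.1, 0.3, 1.3]
finger_gap: 21.4
grip_force: 31.7
```

Emit:
carry_out:
  commands:
    - {"jaw":0.015,"translation":[0,0,0.003],"spin":0}
    - {"jaw":0.015,"translation":[0,0,0],"spin":0}
    - {"jaw":0.015,"translation":[0,0,0],"spin":0}
    - {"jaw":0.015,"translation":[0,0,0],"spin":0}
    - {"jaw":0.015,"translation":[0,0,0],"spin":0}
    - {"jaw":0.015,"translation":[0,0,0],"spin":0}
    - {"jaw":0.015,"translation":[0,0,0],"spin":0}
    - {"jaw":0.015,"translation":[0,0,0],"spin":0}

```text
time: 12.58
tool_pos: [640.3, -192.9, 8.4]
tcp_rot: [180.0, 0.0, 92.0]
ft_force: [0.3, -0.3, -0.5]
finger_gap: 21.0
grip_force: 31.7
```

Emit:
carry_out:
  commands:
    - {"jaw":0.015,"translation":[0,0,0.0015],"spin":0}
    - {"jaw":0.015,"translation":[0,0,0],"spin":0}
    - {"jaw":0.028,"translation":[0,0,0],"spin":0}
    - {"jaw":0.045,"translation":[0,0,0],"spin":0}
    - {"jaw":0.045,"translation":[0,0,0],"spin":0}
    - {"jaw":0.045,"translation":[0,0,0],"spin":0}
    - {"jaw":0.045,"translation":[0,0,0],"spin":0}
    - {"jaw":0.045,"translation":[0,0,-0.01],"spin":0}

```text
time: 13.25
tool_pos: [638.4, -192.2, 14.5]
tcp_rot: [-179.8, -0.1, 92.0]
ft_force: [-0.8, 1.2, -0.8]
finger_gap: 44.9
grip_force: 0.0
```

Emit:
carry_out:
  commands:
    - {"jaw":0.045,"translation":[0,0,-0.03],"spin":0}
    - {"jaw":0.045,"translation":[0,0,-0.04],"spin":0}
    - {"jaw":0.045,"translation":[0,0,-0.04],"spin":0}
    - {"jaw":0.085,"translation":[0,0,-0.04],"spin":0}
    - {"jaw":0.085,"translation":[0,0,-0.04],"spin":0}
    - {"jaw":0.085,"translation":[0,0,-0.01],"spin":0}
    - {"jaw":0.085,"translation":[0,0,0],"spin":0}
    - {"jaw":0.085,"translation":[0,0,0],"spin":0}

```text
time: 13.92
tool_pos: [641.0, -193.2, 219.0]
tcp_rot: [179.8, 0.1, 92.0]
ft_force: [-0.7, 0.5, 0.0]
finger_gap: 85.0
grip_force: 0.0
```

```bash
python3 -c "
from look import *
p=look(['eraser'],'pics/w6.png',zs=dict(eraser=17),k=4)
from plan import *
plan([(520,60,222,100,.085),(416,263,200,100,.085,3)])"
```

```text
[ 640.  -192.8  216.8] [-180.   -0.   92.] 84.9
eraser 0.71 [256. 169.] 958 [ 640.  -193.7   22.5   59.2    2.4] circ [ 640.3 -193.7]
eraser 0.2 [99. 28.] 5081 [409.3  -5.1  81.8 200.8  73.7] circ [409.4  -4.8]
[{"jaw": 0.085, "translation": [0.037, -0.016, -0.001], "spin": -0.02}, {"jaw": 0.085, "translation": [0.037, -0.015, -0.001], "spin": -0.02}, {"jaw": 0.085, "translation": [0.037, -0.014, -0.001], "spin": -0.02}, {"jaw": 0.085, "translation": [0.037, -0.014, -0.001], "spin": -0.02}, {"jaw": 0.085, "translation": [0.038, -0.013, -0.001], "spin": -0.02}, {"jaw": 0.085, "translation": [0.038, -0.012, -0.001], "spin": -0.02}, {"jaw": 0.085, "translation": [0.0385, -0.0109, -0.0006], "spin": -0.02}, {"jaw": 0.085, "translation": [0.036, -0.011, 0.004], "spin": 0.0}]
[{"jaw": 0.085, "translation": [0.037, -0.011, 0.003], "spin": 0.0}, {"jaw": 0.085, "translation": [0.036, -0.012, 0.004], "spin": 0.0}, {"jaw": 0.085, "translation": [0.036, -0.011, 0.004], "spin": 0.0}, {"jaw": 0.085, "translation": [0.037, -0.011, 0.003], "spin": 0.0}, {"jaw": 0.085, "translation": [0.036, -0.0111, 0.004], "spin": 0.0}, {"jaw": 0.085, "translation": [0, 0, 0], "spin": 0}, {"jaw": 0.085, "translation": [0, 0, 0], "spin": 0}, {"jaw": 0.085, "translation": [0, 0, 0], "spin": 0}]
end [416. 263. 200. 100.]
```

Emit:
carry_out:
  commands:
    - {"jaw":0.085,"translation":[0.037,-0.016,-0.001],"spin":-0.02}
    - {"jaw":0.085,"translation":[0.037,-0.015,-0.001],"spin":-0.02}
    - {"jaw":0.085,"translation":[0.037,-0.014,-0.001],"spin":-0.02}
    - {"jaw":0.085,"translation":[0.037,-0.014,-0.001],"spin":-0.02}
    - {"jaw":0.085,"translation":[0.038,-0.013,-0.001],"spin":-0.02}
    - {"jaw":0.085,"translation":[0.038,-0.012,0],"spin":-0.02}
    - {"jaw":0.085,"translation":[0.0385,-0.011,0],"spin":-0.02}
    - {"jaw":0.085,"translation":[0.036,-0.011,0.004],"spin":0}

```text
time: 14.68
tool_pos: [501.7, 94.9, 216.5]
tcp_rot: [-179.9, -0.0, 100.1]
ft_force: [0.5, 0.3, 0.6]
finger_gap: 85.1
grip_force: 0.0
```

Emit:
carry_out:
  commands:
    - {"jaw":0.085,"translation":[0.037,-0.011,0.003],"spin":0}
    - {"jaw":0.085,"translation":[0.036,-0.012,0.004],"spin":0}
    - {"jaw":0.085,"translation":[0.036,-0.011,0.004],"spin":0}
    - {"jaw":0.085,"translation":[0.037,-0.011,0.003],"spin":0}
    - {"jaw":0.085,"translation":[0.036,-0.011,0.004],"spin":0}
    - {"jaw":0.085,"translation":[0,0,0],"spin":0}
    - {"jaw":0.085,"translation":[0,0,0],"spin":0}
    - {"jaw":0.085,"translation":[0,0,0],"spin":0}

```text
time: 15.35
tool_pos: [416.1, 262.1, 198.5]
tcp_rot: [-179.9, 0.1, 100.1]
ft_force: [-0.4, -1.0, -0.5]
finger_gap: 84.9
grip_force: 0.0
```

```bash
python3 -c "
from look import *
p=look(['roll','notes','carton'],'pics/w7.png')
"
```

```text
[416.7 261.7 198.9] [-1.799e+02  1.000e-01  1.000e+02] 85.2
roll 0.86 [248. 197.] 2299 [413.8 263.   55.1  53.5  57.1] circ [414.1 263.2]
notes 0.71 [253. 149.] 1678 [411.9 268.3  49.4  75.7  10.1] circ [412.  267.8]
carton 0.7 [255. 278.] 3480 [434.8 132.9  92.3  72.1  30.1] circ [435.2 132.4]
carton 0.69 [136. 119.] 4374 [274.5 302.1  67.3  90.2  23.6] circ [273.2 301.1]
```

View pics/w7.png

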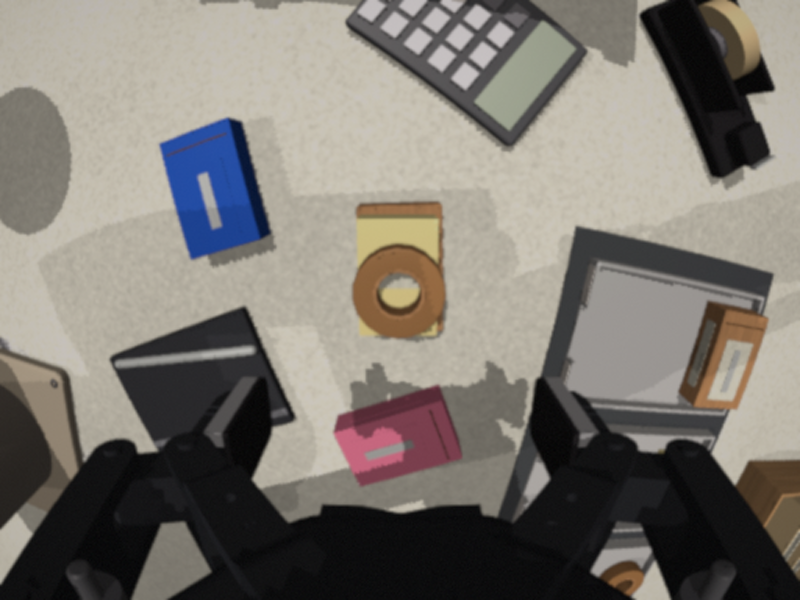

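Emit:
carry_out:
  commands:
    - {"jaw":0.085,"translation":[0.0015,-0.0015,0.035],"spin":0}
    - {"jaw":0.085,"translation":[0,0,0.035],"spin":0}
    - {"jaw":0.085,"translation":[0,0,0.035],"spin":0}
    - {"jaw":0.085,"translation":[0,0,0.025],"spin":0}
    - {"jaw":0.085,"translation":[0,0,0.01],"spin":0}
    - {"jaw":0.085,"translation":[0,0,0],"spin":0}
    - {"jaw":0.085,"translation":[0,0,0],"spin":0}
    - {"jaw":0.085,"translation":[0,0,0],"spin":0}

```text
time: 16.22
tool_pos: [416.7, 264.4, 62.0]
tcp_rot: [179.8, -0.1, 100.0]
ft_force: [-0.0, 0.0, 1.3]
finger_gap: 85.1
grip_force: 0.0
```

Emit:
carry_out:
  commands:
    - {"jaw":0.065,"translation":[0,0,0],"spin":0}
    - {"jaw":0.065,"translation":[0,0,0],"spin":0}
    - {"jaw":0.045,"translation":[0,0,0],"spin":0}
    - {"jaw":0.045,"translation":[0,0,0],"spin":0}
    - {"jaw":0.045,"translation":[0,0,0],"spin":0}
    - {"jaw":0.045,"translation":[0,0,0],"spin":0}
    - {"jaw":0.045,"translation":[0,0,0],"spin":0}
    - {"jaw":0.045,"translation":[0,0,0],"spin":0}

```text
time: 16.88
tool_pos: [416.1, 264.5, 61.6]
tcp_rot: [179.8, -0.0, 100.0]
ft_force: [-1.5, -2.2, 8.1]
finger_gap: 55.2
grip_force: 30.5
```

Emit:
carry_out:
  commands:
    - {"jaw":0.045,"translation":[0,0,-0.01],"spin":0}
    - {"jaw":0.045,"translation":[0,0,-0.03],"spin":0}
    - {"jaw":0.045,"translation":[0,0,-0.038],"spin":0}
    - {"jaw":0.045,"translation":[0,0,-0.038],"spin":0}
    - {"jaw":0.045,"translation":[0,0,-0.038],"spin":0}
    - {"jaw":0.045,"translation":[0,0,0],"spin":0}
    - {"jaw":0.045,"translation":[0,0,0],"spin":0}
    - {"jaw":0.045,"translation":[0,0,0],"spin":0}

```text
time: 17.55
tool_pos: [414.9, 263.9, 214.1]
tcp_rot: [180.0, -0.0, 100.0]
ft_force: [-0.8, -0.1, -0.8]
finger_gap: 55.3
grip_force: 32.1
```

```bash
python3 -c "
from look import *
p=look(['notes','carton','tray_carton','tray_notes'],'pics/w8.png',zs=dict(Z,tray_carton=16,tray_notes=16))
from plan import *
plan([(640.5,-51.5,200,92,.045,2)])"
```

```text
[414.3 263.6 212.9] [-179.9    0.   100. ] 55.1
notes 0.83 [257. 166.] 3124 [411.5 270.9  49.5  69.9  10.4] circ [411.  270.1]
carton 0.74 [143. 119.] 4053 [274.5 302.2  67.7  91.8  24.2] circ [273.3 301. ]
carton 0.6 [264. 134.] 401 [429.4 283.4  46.4  98.6  45.3] circ [414.1 268.1]
tray_carton 0.43 [253. 167.] 3175 [412.7 261.4  57.8  80.4  10. ] circ [413.3 261. ]
tray_notes 0.86 [421. 278.] 1443 [669.4 125.6 166.6 143.8  23.1] circ [662.  127.5]
[{"jaw": 0.045, "translation": [-0.035, 0.017, 0.001], "spin": 0.014}, {"jaw": 0.045, "translation": [-0.035, 0.017, 0.001], "spin": 0.014}, {"jaw": 0.045, "translation": [-0.034, 0.018, 0.002], "spin": 0.014}, {"jaw": 0.045, "translation": [-0.034, 0.018, 0.001], "spin": 0.014}, {"jaw": 0.045, "translation": [-0.034, 0.019, 0.001], "spin": 0.014}, {"jaw": 0.045, "translation": [-0.034, 0.019, 0.001], "spin": 0.014}, {"jaw": 0.045, "translation": [-0.033, 0.02, 0.002], "spin": 0.014}, {"jaw": 0.045, "translation": [-0.034, 0.02, 0.001], "spin": 0.014}]
[{"jaw": 0.045, "translation": [-0.032, 0.021, 0.001], "spin": 0.014}, {"jaw": 0.045, "translation": [-0.033, 0.0206, 0.0012], "spin": 0.014}, {"jaw": 0.045, "translation": [0, 0, 0], "spin": 0}, {"jaw": 0.045, "translation": [0, 0, 0], "spin": 0}, {"jaw": 0.045, "translation": [0, 0, 0], "spin": 0}, {"jaw": 0.045, "translation": [0, 0, 0], "spin": 0}, {"jaw": 0.045, "translation": [0, 0, 0], "spin": 0}, {"jaw": 0.045, "translation": [0, 0, 0], "spin": 0}]
end [640.5 -51.5 200.   92. ]
```

View pics/w8.png

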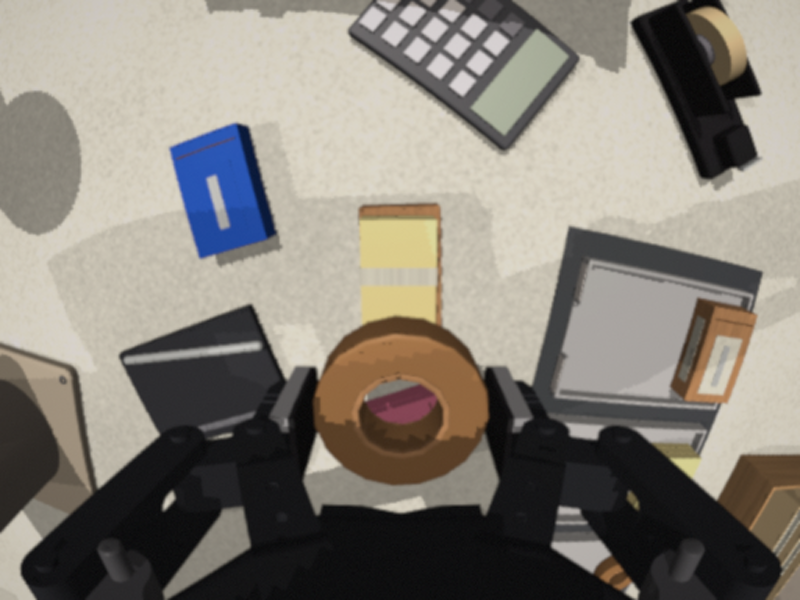

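Emit:
carry_out:
  commands:
    - {"jaw":0.045,"translation":[-0.035,0.017,0.001],"spin":0.014}
    - {"jaw":0.045,"translation":[-0.035,0.017,0.001],"spin":0.014}
    - {"jaw":0.045,"translation":[-0.034,0.018,0.002],"spin":0.014}
    - {"jaw":0.045,"translation":[-0.034,0.018,0.001],"spin":0.014}
    - {"jaw":0.045,"translation":[-0.034,0.019,0.001],"spin":0.014}
    - {"jaw":0.045,"translation":[-0.034,0.019,0.001],"spin":0.014}
    - {"jaw":0.045,"translation":[-0.033,0.02,0.002],"spin":0.014}
    - {"jaw":0.045,"translation":[-0.034,0.02,0.001],"spin":0.014}

```text
time: 18.47
tool_pos: [596.5, 9.9, 202.5]
tcp_rot: [-179.9, -0.0, 93.6]
ft_force: [-0.0, -0.3, 0.2]
finger_gap: 55.2
grip_force: 32.1
```

Emit:
carry_out:
  commands:
    - {"jaw":0.045,"translation":[-0.032,0.021,0.001],"spin":0.014}
    - {"jaw":0.045,"translation":[-0.033,0.0205,0.001],"spin":0.014}
    - {"jaw":0.045,"translation":[0,0,0],"spin":0}
    - {"jaw":0.045,"translation":[0,0,0],"spin":0}
    - {"jaw":0.045,"translation":[0,0,0],"spin":0}
    - {"jaw":0.045,"translation":[0,0,0],"spin":0}
    - {"jaw":0.045,"translation":[0,0,0],"spin":0}
    - {"jaw":0.045,"translation":[0,0,0],"spin":0}

```text
time: 19.13
tool_pos: [641.0, -49.9, 202.2]
tcp_rot: [180.0, -0.0, 92.1]
ft_force: [-0.2, -0.0, -0.7]
finger_gap: 55.2
grip_force: 32.2
```

```bash
python3 -c "
from look import *
T=['tray_notes','tray_roll','tray_carton']
p=look(T,'pics/w9.png',zs={t:16 for t in T},k=2)
for t,z in (('roll',19),('notes',34),('carton',34)):
  for d in r.regions_of(p,t)[:3]:
    ys,xs=np.nonzero(d['pixels']); X=onz(p,np.c_[xs,ys],z); print(t,d['score'],len(xs),cv2.minAreaRect(X[:,:2].astype(np.float32)))
"
```

```text
[641.1 -50.  202.3] [180.    0.   92.1] 55.4
tray_notes 0.94 [277.  48.] 16312 [657.6  95.7 187.7 122.1   1.9] circ [658.   96.5]
tray_notes 0.64 [ 86. 155.] 6392 [404.2 -37.9 206.9  98.9  16.9] circ [403.8 -36.4]
tray_roll 0.74 [ 88. 154.] 6254 [404.7 -38.2 206.   97.3  17.3] circ [403.9 -35.7]
tray_roll 0.67 [289. 167.] 14952 [669.  -50.1 188.9 121.    1.8] circ [669.1 -50.1]
tray_carton 0.55 [278.  48.] 16290 [657.9  95.  188.3 120.9   2. ] circ [658.1  95.5]
tray_carton 0.17 [286. 169.] 15147 [669.3 -50.5 191.  122.    2.1] circ [668.8 -50. ]
roll 0.78 8782 ((642.6798706054688, -162.59400939941406), (144.56573486328125, 152.06329345703125), 34.0054817199707)
```

Emit:
carry_out:
  commands:
    - {"jaw":0.045,"translation":[-0.001,-0.0015,0.038],"spin":0}
    - {"jaw":0.045,"translation":[0,0,0.038],"spin":0}
    - {"jaw":0.045,"translation":[0,0,0.038],"spin":0}
    - {"jaw":0.045,"translation":[0,0,0.038],"spin":0}
    - {"jaw":0.045,"translation":[0,0,0.025],"spin":0}
    - {"jaw":0.045,"translation":[0,0,0.01],"spin":0}
    - {"jaw":0.045,"translation":[0,0,0.005],"spin":0}
    - {"jaw":0.045,"translation":[0,0,0],"spin":0}

```text
time: 20.15
tool_pos: [639.7, -52.1, 10.0]
tcp_rot: [-180.0, -0.0, 92.0]
ft_force: [-0.1, -0.6, -0.1]
finger_gap: 55.1
grip_force: 32.3
```

Emit:
carry_out:
  commands:
    - {"jaw":0.045,"translation":[0,0,0.002],"spin":0}
    - {"jaw":0.045,"translation":[0,0,0],"spin":0}
    - {"jaw":0.045,"translation":[0,0,0],"spin":0}
    - {"jaw":0.045,"translation":[0,0,0],"spin":0}
    - {"jaw":0.045,"translation":[0,0,0],"spin":0}
    - {"jaw":0.045,"translation":[0,0,0],"spin":0}
    - {"jaw":0.045,"translation":[0,0,0],"spin":0}
    - {"jaw":0.045,"translation":[0,0,0],"spin":0}

```text
time: 20.82
tool_pos: [640.5, -52.2, 8.6]
tcp_rot: [179.9, 0.0, 92.0]
ft_force: [0.4, 0.3, 5.0]
finger_gap: 54.9
grip_force: 32.8
```

Emit:
carry_out:
  commands:
    - {"jaw":0.06,"translation":[0,0,0],"spin":0}
    - {"jaw":0.065,"translation":[0,0,0],"spin":0}
    - {"jaw":0.072,"translation":[0,0,0],"spin":0}
    - {"jaw":0.072,"translation":[0,0,0],"spin":0}
    - {"jaw":0.072,"translation":[0,0,0],"spin":0}
    - {"jaw":0.072,"translation":[0,0,0],"spin":0}
    - {"jaw":0.072,"translation":[0,0,-0.01],"spin":0}
    - {"jaw":0.072,"translation":[0,0,-0.03],"spin":0}

```text
time: 21.48
tool_pos: [635.6, -51.5, 43.1]
tcp_rot: [-179.5, -0.1, 92.0]
ft_force: [-0.6, -0.2, -0.5]
finger_gap: 71.8
grip_force: 0.0
```

Emit:
carry_out:
  commands:
    - {"jaw":0.072,"translation":[0,0,-0.04],"spin":0}
    - {"jaw":0.072,"translation":[0,0,-0.04],"spin":0}
    - {"jaw":0.085,"translation":[0,0,-0.04],"spin":0}
    - {"jaw":0.085,"translation":[0,0,-0.04],"spin":0}
    - {"jaw":0.085,"translation":[0,0,0],"spin":0}
    - {"jaw":0.085,"translation":[0,0,0],"spin":0}
    - {"jaw":0.085,"translation":[0,0,0],"spin":0}
    - {"jaw":0.085,"translation":[0,0,0],"spin":0}

```text
time: 22.15
tool_pos: [638.8, -52.0, 206.2]
tcp_rot: [-179.8, -0.0, 92.0]
ft_force: [-0.3, 0.3, -0.6]
finger_gap: 85.2
grip_force: 0.0
```

```bash
python3 -c "
from look import *
p=look(['roll'],'pics/w10.png',zs=dict(roll=23),k=3)
from plan import *
plan([(414,263,200,101,.085,3)])"
```

```text
[638.6 -51.9 205.7] [-179.8   -0.    92. ] 85.1
roll 0.56 [252. 183.] 1541 [640.2 -53.9  54.9  53.9   2. ] circ [640.2 -53.7]
[{"jaw": 0.085, "translation": [0.032, -0.021, 0.001], "spin": -0.016}, {"jaw": 0.085, "translation": [0.033, -0.021, 0.0], "spin": -0.015}, {"jaw": 0.085, "translation": [0.033, -0.021, 0.001], "spin": -0.016}, {"jaw": 0.085, "translation": [0.033, -0.019, 0.0], "spin": -0.016}, {"jaw": 0.085, "translation": [0.034, -0.02, 0.001], "spin": -0.016}, {"jaw": 0.085, "translation": [0.033, -0.018, 0.0], "spin": -0.015}, {"jaw": 0.085, "translation": [0.034, -0.019, 0.001], "spin": -0.016}, {"jaw": 0.085, "translation": [0.035, -0.017, 0.0], "spin": -0.016}]
[{"jaw": 0.085, "translation": [0.035, -0.017, 0.001], "spin": -0.015}, {"jaw": 0.085, "translation": [0.0345, -0.0169, 0.0006], "spin": -0.016}, {"jaw": 0.085, "translation": [0, 0, 0], "spin": 0}, {"jaw": 0.085, "translation": [0, 0, 0], "spin": 0}, {"jaw": 0.085, "translation": [0, 0, 0], "spin": 0}, {"jaw": 0.085, "translation": [0, 0, 0], "spin": 0}, {"jaw": 0.085, "translation": [0, 0, 0], "spin": 0}, {"jaw": 0.085, "translation": [0, 0, 0], "spin": 0}]
end [414.1 263.  200.  101. ]
```

Roll is placed (640, -54 against a target of 639, -51). Back to the pile for the notes.

Emit:
carry_out:
  commands:
    - {"jaw":0.085,"translation":[0.032,-0.021,0.001],"spin":-0.016}
    - {"jaw":0.085,"translation":[0.033,-0.021,0],"spin":-0.015}
    - {"jaw":0.085,"translation":[0.033,-0.021,0.001],"spin":-0.016}
    - {"jaw":0.085,"translation":[0.033,-0.019,0],"spin":-0.016}
    - {"jaw":0.085,"translation":[0.034,-0.02,0.001],"spin":-0.016}
    - {"jaw":0.085,"translation":[0.033,-0.018,0],"spin":-0.015}
    - {"jaw":0.085,"translation":[0.034,-0.019,0.001],"spin":-0.016}
    - {"jaw":0.085,"translation":[0.035,-0.017,0],"spin":-0.016}

```text
time: 22.92
tool_pos: [458.0, 200.8, 202.3]
tcp_rot: [-179.9, 0.0, 99.3]
ft_force: [0.0, -0.0, -0.5]
finger_gap: 84.9
grip_force: 0.0
```

Emit:
carry_out:
  commands:
    - {"jaw":0.085,"translation":[0.035,-0.017,0.001],"spin":-0.015}
    - {"jaw":0.085,"translation":[0.0345,-0.017,0],"spin":-0.016}
    - {"jaw":0.085,"translation":[0,0,0],"spin":0}
    - {"jaw":0.085,"translation":[0,0,0],"spin":0}
    - {"jaw":0.085,"translation":[0,0,0],"spin":0}
    - {"jaw":0.085,"translation":[0,0,0],"spin":0}
    - {"jaw":0.085,"translation":[0,0,0],"spin":0}
    - {"jaw":0.085,"translation":[0,0,0],"spin":0}

```text
time: 23.58
tool_pos: [415.8, 261.7, 202.6]
tcp_rot: [-180.0, 0.0, 100.9]
ft_force: [-0.1, 0.2, 0.2]
finger_gap: 85.1
grip_force: 0.0
```

```bash
python3 -c "
from look import *
p=look(['notes','carton'],'pics/w11.png',k=3)
"
```

```text
[415.7 261.9 202.7] [-180.     0.   100.9] 84.7
notes 0.8 [255. 171.] 3927 [412.  268.   50.2  78.5  10.6] circ [411.9 268. ]
carton 0.88 [266. 133.] 548 [429.8 281.8  46.2 101.   44.3] circ [414.5 266.9]
carton 0.57 [139. 120.] 4252 [274.6 302.   66.8  90.2  23.5] circ [273.6 300.8]
```

View pics/w11.png

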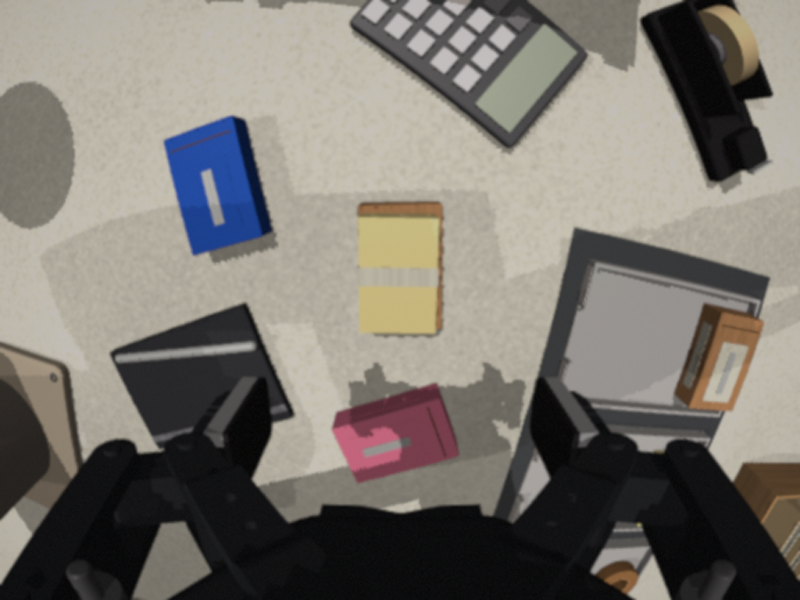

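Emit:
carry_out:
  commands:
    - {"jaw":0.085,"translation":[0.0065,-0.002,0.035],"spin":0}
    - {"jaw":0.085,"translation":[0,0,0.035],"spin":0}
    - {"jaw":0.085,"translation":[0,0,0.035],"spin":0}
    - {"jaw":0.085,"translation":[0,0,0.035],"spin":0}
    - {"jaw":0.085,"translation":[0,0,0.018],"spin":0}
    - {"jaw":0.085,"translation":[0,0,0.008],"spin":0}
    - {"jaw":0.085,"translation":[0,0,0],"spin":0}
    - {"jaw":0.085,"translation":[0,0,0],"spin":0}

```text
time: 24.4
tool_pos: [412.5, 268.9, 37.6]
tcp_rot: [180.0, -0.0, 101.0]
ft_force: [-0.4, 0.9, 0.4]
finger_gap: 85.2
grip_force: 0.0
```

Emit:
carry_out:
  commands:
    - {"jaw":0.085,"translation":[0,0,0],"spin":0}
    - {"jaw":0.065,"translation":[0,0,0],"spin":0}
    - {"jaw":0.065,"translation":[0,0,0],"spin":0}
    - {"jaw":0.04,"translation":[0,0,0],"spin":0}
    - {"jaw":0.04,"translation":[0,0,0],"spin":0}
    - {"jaw":0.04,"translation":[0,0,0],"spin":0}
    - {"jaw":0.04,"translation":[0,0,0],"spin":0}
    - {"jaw":0.04,"translation":[0,0,0],"spin":0}

```text
time: 25.07
tool_pos: [412.7, 269.2, 38.0]
tcp_rot: [179.9, -0.0, 101.0]
ft_force: [-0.9, -0.7, 6.9]
finger_gap: 50.5
grip_force: 31.5
```

Emit:
carry_out:
  commands:
    - {"jaw":0.04,"translation":[0,0,-0.005],"spin":0}
    - {"jaw":0.04,"translation":[0,0,-0.02],"spin":0}
    - {"jaw":0.04,"translation":[0,0,-0.035],"spin":0}
    - {"jaw":0.04,"translation":[0,0,-0.035],"spin":0}
    - {"jaw":0.04,"translation":[0,0,-0.035],"spin":0}
    - {"jaw":0.04,"translation":[0,0,-0.035],"spin":0}
    - {"jaw":0.04,"translation":[0,0,0],"spin":0}
    - {"jaw":0.04,"translation":[0,0,0],"spin":0}
  squeeze: 45

```text
time: 25.73
tool_pos: [413.4, 269.6, 204.8]
tcp_rot: [179.7, -0.1, 101.0]
ft_force: [0.0, 0.2, -1.5]
finger_gap: 50.0
grip_force: 48.1
```

```bash
python3 -c "
from look import *
p=look(['carton','notes'],'pics/w12.png',k=3)
from plan import *
plan([(628,94.5,200,92,.04,2)])"
```

```text
[412.2 268.9 202.4] [179.9  -0.  101. ] 50.1
carton 0.78 [256. 156.] 2341 [409.3 288.1  56.8  48.5  12. ] circ [409.8 288. ]
notes 0.81 [259. 248.] 15383 [430.9 180.  119.4 188.4  10.7] circ [433.  180.2]
notes 0.49 [383. 360.] 612 [660.6  33.6  26.8 144.9  58.4] circ [654.8  24.2]
[{"jaw": 0.04, "translation": [-0.03, 0.026, 0.0], "spin": 0.022}, {"jaw": 0.04, "translation": [-0.03, 0.026, 0.0], "spin": 0.023}, {"jaw": 0.04, "translation": [-0.029, 0.027, 0.0], "spin": 0.022}, {"jaw": 0.04, "translation": [-0.029, 0.028, 0.0], "spin": 0.023}, {"jaw": 0.04, "translation": [-0.027, 0.028, 0.0], "spin": 0.022}, {"jaw": 0.04, "translation": [-0.028, 0.029, 0.0], "spin": 0.023}, {"jaw": 0.04, "translation": [-0.0262, 0.0296, 0.0001], "spin": 0.022}, {"jaw": 0.04, "translation": [0, 0, 0], "spin": 0}]
[{"jaw": 0.04, "translation": [0, 0, 0], "spin": 0}, {"jaw": 0.04, "translation": [0, 0, 0], "spin": 0}, {"jaw": 0.04, "translation": [0, 0, 0], "spin": 0}, {"jaw": 0.04, "translation": [0, 0, 0], "spin": 0}, {"jaw": 0.04, "translation": [0, 0, 0], "spin": 0}, {"jaw": 0.04, "translation": [0, 0, 0], "spin": 0}, {"jaw": 0.04, "translation": [0, 0, 0], "spin": 0}, {"jaw": 0.04, "translation": [0, 0, 0], "spin": 0}]
end [628.   94.5 200.   92. ]
```

View pics/w12.png

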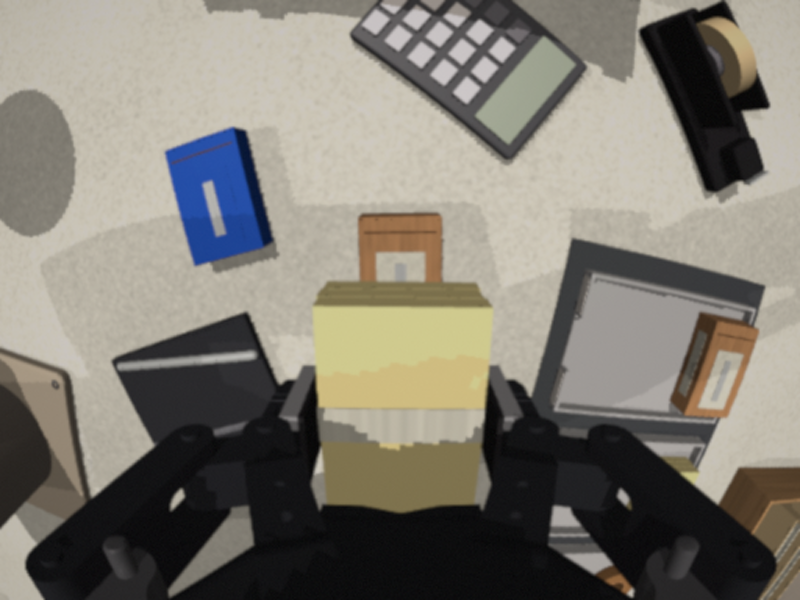

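Notes are held square at px (400,400), with the carton left alone beneath. To the notes tray.

Emit:
carry_out:
  commands:
    - {"jaw":0.04,"translation":[-0.03,0.026,0],"spin":0.022}
    - {"jaw":0.04,"translation":[-0.03,0.026,0],"spin":0.023}
    - {"jaw":0.04,"translation":[-0.029,0.027,0],"spin":0.022}
    - {"jaw":0.04,"translation":[-0.029,0.028,0],"spin":0.023}
    - {"jaw":0.04,"translation":[-0.027,0.028,0],"spin":0.022}
    - {"jaw":0.04,"translation":[-0.028,0.029,0],"spin":0.023}
    - {"jaw":0.04,"translation":[-0.026,0.0295,0],"spin":0.022}
    - {"jaw":0.04,"translation":[0,0,0],"spin":0}

```text
time: 26.55
tool_pos: [631.3, 89.7, 197.3]
tcp_rot: [-179.8, 0.1, 91.7]
ft_force: [-0.2, -0.3, -0.8]
finger_gap: 50.3
grip_force: 48.0
```

Emit:
carry_out:
  commands:
    - {"jaw":0.04,"translation":[0,0,0],"spin":0}
    - {"jaw":0.04,"translation":[0,0,0],"spin":0}
    - {"jaw":0.04,"translation":[0,0,0],"spin":0}
    - {"jaw":0.04,"translation":[0,0,0],"spin":0}
    - {"jaw":0.04,"translation":[0,0,0],"spin":0}
    - {"jaw":0.04,"translation":[0,0,0],"spin":0}
    - {"jaw":0.04,"translation":[0,0,0],"spin":0}
    - {"jaw":0.04,"translation":[0,0,0],"spin":0}

```text
time: 27.22
tool_pos: [628.8, 95.6, 202.2]
tcp_rot: [180.0, -0.0, 92.0]
ft_force: [0.4, 0.1, -0.7]
finger_gap: 50.1
grip_force: 48.0
```

```bash
python3 -c "
from look import *
T=['tray_carton','tray_notes']
p=look(T,'pics/w13.png',zs={t:16 for t in T},k=2)
"
```

```text
[628.8  95.4 202.1] [180.   0.  92.] 49.8
tray_carton 0.78 [287.  50.] 16609 [655.  240.  190.5 121.3   1.7] circ [653. 240.]
tray_notes 0.96 [296. 154.] 11573 [657.8  96.6 187.4 121.5   1.1] circ [657.9  94.9]
tray_notes 0.53 [347. 254.] 788 [732.  -46.9 135.3  55.2  82.9] circ [729.1 -46.5]
```

Emit:
carry_out:
  commands:
    - {"jaw":0.04,"translation":[-0.001,-0.001,0.038],"spin":0}
    - {"jaw":0.04,"translation":[0,0,0.038],"spin":0}
    - {"jaw":0.04,"translation":[0,0,0.038],"spin":0}
    - {"jaw":0.04,"translation":[0,0,0.035],"spin":0}
    - {"jaw":0.04,"translation":[0,0,0.022],"spin":0}
    - {"jaw":0.04,"translation":[0,0,0.01],"spin":0}
    - {"jaw":0.04,"translation":[0,0,0.006],"spin":0}
    - {"jaw":0.04,"translation":[0,0,0],"spin":0}

```text
time: 28.03
tool_pos: [628.2, 94.2, 15.6]
tcp_rot: [180.0, 0.0, 92.0]
ft_force: [0.8, -0.6, -0.9]
finger_gap: 50.0
grip_force: 48.6
```

Emit:
carry_out:
  commands:
    - {"jaw":0.04,"translation":[0,0,0.002],"spin":0}
    - {"jaw":0.04,"translation":[0,0,0],"spin":0}
    - {"jaw":0.04,"translation":[0,0,0],"spin":0}
    - {"jaw":0.04,"translation":[0,0,0],"spin":0}
    - {"jaw":0.04,"translation":[0,0,0],"spin":0}
    - {"jaw":0.04,"translation":[0,0,0],"spin":0}
    - {"jaw":0.04,"translation":[0,0,0],"spin":0}
    - {"jaw":0.04,"translation":[0,0,0],"spin":0}

```text
time: 28.7
tool_pos: [629.6, 94.3, 14.8]
tcp_rot: [179.8, -0.0, 92.0]
ft_force: [0.9, -0.6, 6.4]
finger_gap: 50.2
grip_force: 49.4
```

Contact (6 N); release and lift.

Emit:
carry_out:
  commands:
    - {"jaw":0.055,"translation":[0,0,0],"spin":0}
    - {"jaw":0.06,"translation":[0,0,0],"spin":0}
    - {"jaw":0.068,"translation":[0,0,0],"spin":0}
    - {"jaw":0.07,"translation":[0,0,0],"spin":0}
    - {"jaw":0.07,"translation":[0,0,0],"spin":0}
    - {"jaw":0.07,"translation":[0,0,0],"spin":0}
    - {"jaw":0.07,"translation":[0,0,-0.01],"spin":0}
    - {"jaw":0.07,"translation":[0,0,-0.03],"spin":0}

```text
time: 29.37
tool_pos: [623.7, 93.9, 48.1]
tcp_rot: [-179.5, 0.0, 92.0]
ft_force: [0.7, -0.2, -0.5]
finger_gap: 69.9
grip_force: 0.0
```

Emit:
carry_out:
  commands:
    - {"jaw":0.07,"translation":[0,0,-0.04],"spin":0}
    - {"jaw":0.07,"translation":[0,0,-0.04],"spin":0}
    - {"jaw":0.085,"translation":[0,0,-0.04],"spin":0}
    - {"jaw":0.085,"translation":[0,0,-0.035],"spin":0}
    - {"jaw":0.085,"translation":[0,0,0],"spin":0}
    - {"jaw":0.085,"translation":[0,0,0],"spin":0}
    - {"jaw":0.085,"translation":[0,0,0],"spin":0}
    - {"jaw":0.085,"translation":[0,0,0],"spin":0}

```text
time: 30.03
tool_pos: [626.9, 94.1, 206.0]
tcp_rot: [-179.8, 0.0, 92.0]
ft_force: [-0.2, -0.8, -0.0]
finger_gap: 84.8
grip_force: 0.0
```

```bash
python3 -c "
from look import *
p=look(['notes','tray_notes'],'pics/w14.png',zs=dict(notes=34,tray_notes=16),k=3)
from plan import *
plan([(412,266,200,101,.085,4)])"
```

```text
[626.7  94.1 205.6] [-179.8    0.    92. ] 84.8
notes 0.82 [260. 171.] 3248 [629.2  93.5  51.   77.9   2. ] circ [629.4  92.6]
tray_notes 0.58 [298. 165.] 12642 [657.6  95.7 187.7 121.5   1.6] circ [657.1  95.8]
[{"jaw": 0.085, "translation": [0.026, -0.03, 0.001], "spin": -0.022}, {"jaw": 0.085, "translation": [0.026, -0.029, 0.001], "spin": -0.023}, {"jaw": 0.085, "translation": [0.027, -0.029, 0.0], "spin": -0.022}, {"jaw": 0.085, "translation": [0.027, -0.028, 0.001], "spin": -0.023}, {"jaw": 0.085, "translation": [0.029, -0.027, 0.001], "spin": -0.022}, {"jaw": 0.085, "translation": [0.028, -0.027, 0.001], "spin": -0.023}, {"jaw": 0.085, "translation": [0.0297, -0.0261, 0.0008], "spin": -0.022}, {"jaw": 0.085, "translation": [0, 0, 0], "spin": 0}]
[{"jaw": 0.085, "translation": [0, 0, 0], "spin": 0}, {"jaw": 0.085, "translation": [0, 0, 0], "spin": 0}, {"jaw": 0.085, "translation": [0, 0, 0], "spin": 0}, {"jaw": 0.085, "translation": [0, 0, 0], "spin": 0}, {"jaw": 0.085, "translation": [0, 0, 0], "spin": 0}, {"jaw": 0.085, "translation": [0, 0, 0], "spin": 0}, {"jaw": 0.085, "translation": [0, 0, 0], "spin": 0}, {"jaw": 0.085, "translation": [0, 0, 0], "spin": 0}]
end [412. 266. 200. 101.]
```

Emit:
carry_out:
  commands:
    - {"jaw":0.085,"translation":[0.026,-0.03,0.001],"spin":-0.022}
    - {"jaw":0.085,"translation":[0.026,-0.029,0.001],"spin":-0.023}
    - {"jaw":0.085,"translation":[0.027,-0.029,0],"spin":-0.022}
    - {"jaw":0.085,"translation":[0.027,-0.028,0.001],"spin":-0.023}
    - {"jaw":0.085,"translation":[0.029,-0.027,0.001],"spin":-0.022}
    - {"jaw":0.085,"translation":[0.028,-0.027,0.001],"spin":-0.023}
    - {"jaw":0.085,"translation":[0.0295,-0.026,0.001],"spin":-0.022}
    - {"jaw":0.085,"translation":[0,0,0],"spin":0}

```text
time: 30.85
tool_pos: [407.8, 269.3, 200.6]
tcp_rot: [-179.8, -0.1, 101.3]
ft_force: [0.5, 1.2, -1.1]
finger_gap: 84.8
grip_force: 0.0
```

Emit:
carry_out:
  commands:
    - {"jaw":0.085,"translation":[0,0,0],"spin":0}
    - {"jaw":0.085,"translation":[0,0,0],"spin":0}
    - {"jaw":0.085,"translation":[0,0,0],"spin":0}
    - {"jaw":0.085,"translation":[0,0,0],"spin":0}
    - {"jaw":0.085,"translation":[0,0,0],"spin":0}
    - {"jaw":0.085,"translation":[0,0,0],"spin":0}
    - {"jaw":0.085,"translation":[0,0,0],"spin":0}
    - {"jaw":0.085,"translation":[0,0,0],"spin":0}

```text
time: 31.52
tool_pos: [413.3, 265.6, 201.8]
tcp_rot: [-180.0, 0.0, 101.0]
ft_force: [0.7, -0.8, -0.6]
finger_gap: 85.1
grip_force: 0.0
```

```bash
python3 -c "
from look import *
p=look(['carton'],'pics/w15.png',k=4)
im=p['pixels']; cv2.imwrite('pics/w15c.png',cv2.resize(im[70:270,80:360],(784,560),interpolation=cv2.INTER_CUBIC))
"
```

```text
[413.3 265.7 201.8] [-180.   -0.  101.] 85.1
carton 0.91 [258. 173.] 4399 [413.3 266.6  58.3  91.9  12.2] circ [412.4 266.2]
carton 0.72 [141. 123.] 4313 [274.4 302.   66.9  90.   23.9] circ [273.3 301.5]
carton 0.6 [255. 280.] 3382 [435.  132.6  92.   71.4  28.9] circ [434.2 132.4]
```

View pics/w15c.png

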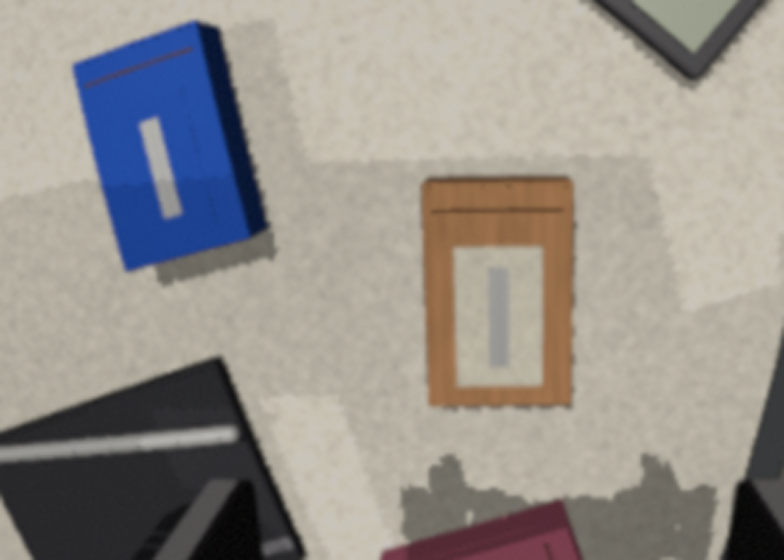

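Emit:
carry_out:
  commands:
    - {"jaw":0.085,"translation":[0.001,0,0.038],"spin":-0.018}
    - {"jaw":0.085,"translation":[0,0,0.038],"spin":0}
    - {"jaw":0.085,"translation":[0,0,0.038],"spin":0}
    - {"jaw":0.085,"translation":[0,0,0.038],"spin":0}
    - {"jaw":0.085,"translation":[0,0,0.025],"spin":0}
    - {"jaw":0.085,"translation":[0,0,0.014],"spin":0}
    - {"jaw":0.085,"translation":[0,0,0.004],"spin":0}
    - {"jaw":0.085,"translation":[0,0,0],"spin":0}

```text
time: 32.28
tool_pos: [411.9, 266.3, 5.6]
tcp_rot: [-179.8, 0.0, 102.0]
ft_force: [0.0, 0.2, 0.6]
finger_gap: 85.3
grip_force: 0.0
```

Emit:
carry_out:
  commands:
    - {"jaw":0.085,"translation":[0,0,0],"spin":0}
    - {"jaw":0.07,"translation":[0,0,0],"spin":0}
    - {"jaw":0.07,"translation":[0,0,0],"spin":0}
    - {"jaw":0.045,"translation":[0,0,0],"spin":0}
    - {"jaw":0.045,"translation":[0,0,0],"spin":0}
    - {"jaw":0.045,"translation":[0,0,0],"spin":0}
    - {"jaw":0.045,"translation":[0,0,0],"spin":0}
    - {"jaw":0.045,"translation":[0,0,0],"spin":0}

```text
time: 32.95
tool_pos: [414.0, 267.4, 8.4]
tcp_rot: [179.9, -0.0, 102.0]
ft_force: [-1.4, -0.3, 6.3]
finger_gap: 57.3
grip_force: 48.4
```

Emit:
carry_out:
  commands:
    - {"jaw":0.045,"translation":[0,0,-0.005],"spin":0}
    - {"jaw":0.045,"translation":[0,0,-0.02],"spin":0}
    - {"jaw":0.045,"translation":[0,0,-0.035],"spin":0}
    - {"jaw":0.045,"translation":[0,0,-0.035],"spin":0}
    - {"jaw":0.045,"translation":[0,0,-0.035],"spin":0}
    - {"jaw":0.045,"translation":[0,0,-0.035],"spin":0}
    - {"jaw":0.045,"translation":[0,0,-0.03],"spin":0}
    - {"jaw":0.045,"translation":[0,0,0],"spin":0}
  squeeze: 60

```text
time: 33.62
tool_pos: [416.1, 268.5, 210.1]
tcp_rot: [179.3, -0.2, 102.0]
ft_force: [1.5, 0.5, -0.7]
finger_gap: 56.3
grip_force: 65.7
```

```bash
python3 -c "
from plan import *
plan([(626,238,202,92,.045,4)])"
```

```text
[{"jaw": 0.045, "translation": [-0.012, 0.033, 0.001], "spin": 0.029}, {"jaw": 0.045, "translation": [-0.012, 0.034, 0.002], "spin": 0.029}, {"jaw": 0.045, "translation": [-0.01, 0.033, 0.001], "spin": 0.03}, {"jaw": 0.045, "translation": [-0.009, 0.035, 0.001], "spin": 0.029}, {"jaw": 0.045, "translation": [-0.009, 0.034, 0.002], "spin": 0.029}, {"jaw": 0.045, "translation": [-0.0069, 0.0345, 0.0011], "spin": 0.029}, {"jaw": 0.045, "translation": [0, 0, 0], "spin": 0}, {"jaw": 0.045, "translation": [0, 0, 0], "spin": 0}]
[{"jaw": 0.045, "translation": [0, 0, 0], "spin": 0}, {"jaw": 0.045, "translation": [0, 0, 0], "spin": 0}, {"jaw": 0.045, "translation": [0, 0, 0], "spin": 0}, {"jaw": 0.045, "translation": [0, 0, 0], "spin": 0}, {"jaw": 0.045, "translation": [0, 0, 0], "spin": 0}, {"jaw": 0.045, "translation": [0, 0, 0], "spin": 0}, {"jaw": 0.045, "translation": [0, 0, 0], "spin": 0}, {"jaw": 0.045, "translation": [0, 0, 0], "spin": 0}]
end [626. 238. 202.  92.]
```

Emit:
carry_out:
  commands:
    - {"jaw":0.045,"translation":[-0.012,0.033,0.001],"spin":0.029}
    - {"jaw":0.045,"translation":[-0.012,0.034,0.002],"spin":0.029}
    - {"jaw":0.045,"translation":[-0.01,0.033,0.001],"spin":0.03}
    - {"jaw":0.045,"translation":[-0.009,0.035,0.001],"spin":0.029}
    - {"jaw":0.045,"translation":[-0.009,0.034,0.002],"spin":0.029}
    - {"jaw":0.045,"translation":[-0.007,0.0345,0.001],"spin":0.029}
    - {"jaw":0.045,"translation":[0,0,0],"spin":0}
    - {"jaw":0.045,"translation":[0,0,0],"spin":0}

```text
time: 34.28
tool_pos: [623.2, 235.1, 191.1]
tcp_rot: [-179.8, 0.1, 91.9]
ft_force: [-0.4, -0.4, -1.1]
finger_gap: 56.6
grip_force: 65.6
```

Emit:
carry_out:
  commands:
    - {"jaw":0.045,"translation":[0,0,0],"spin":0}
    - {"jaw":0.045,"translation":[0,0,0],"spin":0}
    - {"jaw":0.045,"translation":[0,0,0],"spin":0}
    - {"jaw":0.045,"translation":[0,0,0],"spin":0}
    - {"jaw":0.045,"translation":[0,0,0],"spin":0}
    - {"jaw":0.045,"translation":[0,0,0],"spin":0}
    - {"jaw":0.045,"translation":[0,0,0],"spin":0}
    - {"jaw":0.045,"translation":[0,0,0],"spin":0}

```text
time: 34.95
tool_pos: [622.7, 236.2, 194.0]
tcp_rot: [180.0, -0.0, 92.0]
ft_force: [-0.1, -0.2, -1.5]
finger_gap: 56.5
grip_force: 65.6
```

```bash
python3 -c "
from look import *
p=look(['tray_carton','carton'],'pics/w16.png',zs=dict(carton=34,tray_carton=16),k=3)
"
```

```text
[622.7 236.2 193.9] [180.  -0.  92.] 57.0
tray_carton 0.65 [312. 149.] 10407 [655.2 240.  190.6 121.2   1.6] circ [653.4 240.8]
carton 0.86 [118. 252.] 2800 [448.  133.9 105.3  62.5  30.3] circ [447.2 136.7]
carton 0.83 [ 11. 127.] 1875 [309.5 296.9 102.5  72.4  84.1] circ [294.3 297.3]
carton 0.56 [255. 240.] 19553 [625.4 143.1 144.5 214.3   2. ] circ [619.3 142.3]
```

View pics/w16.png

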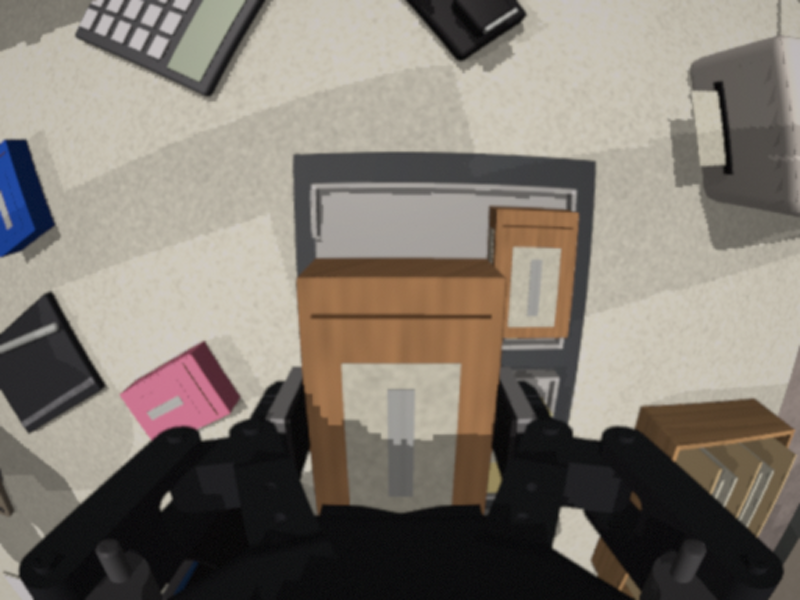

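Emit:
carry_out:
  commands:
    - {"jaw":0.045,"translation":[0.002,0.0025,0.038],"spin":0}
    - {"jaw":0.045,"translation":[0,0,0.038],"spin":0}
    - {"jaw":0.045,"translation":[0,0,0.038],"spin":0}
    - {"jaw":0.045,"translation":[0,0,0.03],"spin":0}
    - {"jaw":0.045,"translation":[0,0,0.02],"spin":0}
    - {"jaw":0.045,"translation":[0,0,0.01],"spin":0}
    - {"jaw":0.045,"translation":[0,0,0.004],"spin":0}
    - {"jaw":0.045,"translation":[0,0,0],"spin":0}

```text
time: 35.77
tool_pos: [625.4, 238.3, 16.2]
tcp_rot: [-180.0, -0.0, 92.0]
ft_force: [-0.4, 0.9, -1.3]
finger_gap: 56.7
grip_force: 66.4
```

Emit:
carry_out:
  commands:
    - {"jaw":0.045,"translation":[0,0,0],"spin":0}
    - {"jaw":0.045,"translation":[0,0,0],"spin":0}
    - {"jaw":0.045,"translation":[0,0,0],"spin":0}
    - {"jaw":0.045,"translation":[0,0,0],"spin":0}
    - {"jaw":0.045,"translation":[0,0,0],"spin":0}
    - {"jaw":0.045,"translation":[0,0,0],"spin":0}
    - {"jaw":0.045,"translation":[0,0,0],"spin":0}
    - {"jaw":0.045,"translation":[0,0,0],"spin":0}

```text
time: 36.43
tool_pos: [625.2, 238.2, 15.8]
tcp_rot: [-180.0, 0.0, 92.0]
ft_force: [0.1, -0.7, -2.3]
finger_gap: 56.7
grip_force: 66.4
```

Still carrying the weight; lower 3 mm, then release.

Emit:
carry_out:
  commands:
    - {"jaw":0.045,"translation":[0,0,0.0015],"spin":0}
    - {"jaw":0.045,"translation":[0,0,0.0015],"spin":0}
    - {"jaw":0.045,"translation":[0,0,0],"spin":0}
    - {"jaw":0.045,"translation":[0,0,0],"spin":0}
    - {"jaw":0.045,"translation":[0,0,0],"spin":0}
    - {"jaw":0.045,"translation":[0,0,0],"spin":0}
    - {"jaw":0.045,"translation":[0,0,0],"spin":0}
    - {"jaw":0.045,"translation":[0,0,0],"spin":0}

```text
time: 37.1
tool_pos: [625.7, 238.4, 15.3]
tcp_rot: [180.0, -0.0, 92.0]
ft_force: [-7.7, -2.2, 16.7]
finger_gap: 56.8
grip_force: 68.4
```

Emit:
carry_out:
  commands:
    - {"jaw":0.061,"translation":[0,0,0],"spin":0}
    - {"jaw":0.065,"translation":[0,0,0],"spin":0}
    - {"jaw":0.07,"translation":[0,0,0],"spin":0}
    - {"jaw":0.072,"translation":[0,0,0],"spin":0}
    - {"jaw":0.072,"translation":[0,0,0],"spin":0}
    - {"jaw":0.072,"translation":[0,0,0],"spin":0}
    - {"jaw":0.072,"translation":[0,0,-0.01],"spin":0}
    - {"jaw":0.072,"translation":[0,0,-0.03],"spin":0}

```text
time: 37.77
tool_pos: [621.2, 237.0, 47.7]
tcp_rot: [-179.5, 0.1, 92.0]
ft_force: [0.6, -0.6, -0.7]
finger_gap: 72.4
grip_force: 0.0
```

Emit:
carry_out:
  commands:
    - {"jaw":0.072,"translation":[0,0,-0.038],"spin":0}
    - {"jaw":0.072,"translation":[0,0,-0.038],"spin":0}
    - {"jaw":0.085,"translation":[0,0,-0.038],"spin":0}
    - {"jaw":0.085,"translation":[0,0,-0.035],"spin":0}
    - {"jaw":0.085,"translation":[0,0,0],"spin":0}
    - {"jaw":0.085,"translation":[0,0,0],"spin":0}
    - {"jaw":0.085,"translation":[0,0,0],"spin":0}
    - {"jaw":0.085,"translation":[0,0,0],"spin":0}

```text
time: 38.43
tool_pos: [624.2, 237.9, 200.0]
tcp_rot: [-179.8, 0.0, 92.0]
ft_force: [-0.9, -0.1, -0.3]
finger_gap: 85.0
grip_force: 0.0
```

```bash
python3 -c "
from look import *
p=look(['carton','tray_carton'],'pics/w17.png',zs=dict(carton=34,tray_carton=16),k=4)
q=snap('top'); cv2.imwrite('pics/top2.png',cv2.resize(q['pixels'],(800,600),interpolation=cv2.INTER_CUBIC))
"
```

```text
[624.1 237.9 199.5] [-1.798e+02  1.000e-01  9.200e+01] 84.9
carton 0.92 [ 15. 129.] 2077 [305.4 298.1 103.9  77.6  84.1] circ [293.  297.9]
carton 0.75 [258. 177.] 4568 [625.1 237.6  59.3  90.9   2. ] circ [625.4 237.1]
carton 0.64 [115. 251.] 2567 [447.6 134.1 106.   60.   30. ] circ [447.4 134.2]
tray_carton 0.77 [307. 165.] 12306 [654.2 240.1 190.7 122.5   2.1] circ [653.7 239.9]
tray_carton 0.45 [256. 286.] 2397 [628.8  85.7  54.3  96.1   1.3] circ [630.   85.6]
```

View pics/top2.png

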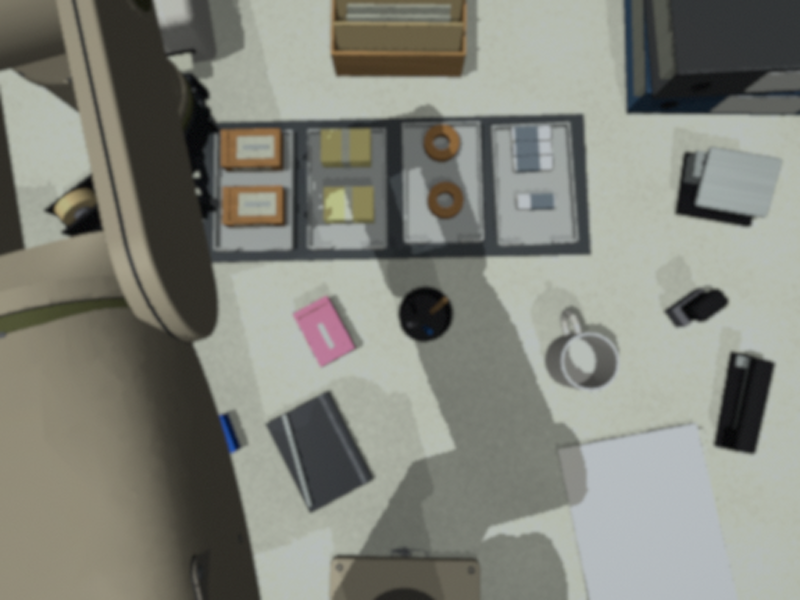

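The top view shows every piece square in its own tray: carton (253,206), notes (348,204), roll (445,200), eraser (535,201). The mug and pen pot haven't moved and the gripper is clear.

```bash
python3 -c "
from bench import r
print(r.hand_in())"
```

```text
the job is handed in; nothing more can be done
None
```

The job is handed in: the eraser, roll, notes and carton each measured within about 5 mm of the target point in their own tray, with the mug and pen pot unmoved; no verdict came back.

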